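# Lay out the power parts on a car-audio board

### The job

Lay out the parts on the black carpeted board, in this order: first the white distribution block halfway between the amplifier and the capacitor bank and in line with them; then the red-topped fuse holder in the middle of the gap between that block and the capacitor bank, again in line; then the blue ground block straight behind the distribution block, towards the board's green edge, leaving a 20 mm gap; and last the orange control box on top of the amplifier, centred. Set every part upright with its long sides parallel to the capacitor cylinders, let go of it, and leave the spray can and the glue bottle where they are.

Things in the scene. Friction and masses are not known exactly. Their poses are not given: they have to be found in the camera images.
- board: Fixed black carpeted board, 190 x 440 mm, 12 mm thick, lying on the bench, with a bright green strip along its far long edge. Origin on its underside, at the point halfway between the amplifier and the capacitor bank, on the line through their centres. y runs along its long side, x across it towards the green edge: the board spans x -75 to +115 mm and y -220 to +220 mm. Its carpet is at z = 12 mm.
- amp: Amplifier fixed on the board: dark grey flat-topped box with thin lighter stripes on top and brass terminals on the side nearer the robot, 130 (x) x 100 (y) x 40 mm high. Origin at the centre of its underside, axes parallel to the board's. It sits at one end of the board (either end), its centre 155 mm from the board's origin along the board's y.
- cap: Capacitor bank fixed on the board: two light grey cylinders lying side by side along its x, with a yellow end plate on the side nearer the robot, 130 (x) x 100 (y) x 53 mm high. Origin at the centre of its underside, axes parallel to the board's. It sits at the end of the board opposite to the amplifier, its centre 155 mm from the board's origin.
- dist: Distribution block: white block with a brass bar and six dark screws on top, 54 (x) x 40 (y) x 30 mm high, about 160 g. Loose, stands on its flat underside; origin at the centre of the underside, z up, x along its long side, y along its short side.
- fuse: Fuse holder: black block with a red top, 60 (x) x 30 (y) x 32 mm high, about 90 g. Loose, stands on its flat underside; origin at the centre of the underside, z up, x along its long side, y along its short side.
- ground: Ground block: blue block with an aluminium bar and two dark screws on top, 44 (x) x 30 (y) x 28 mm high, about 120 g. Loose, stands on its flat underside; origin at the centre of the underside, z up, x along its long side, y along its short side.
- ctrl: Control box: orange box with a black panel and two round black buttons on top, 62 (x) x 46 (y) x 24 mm high, about 100 g. Loose, stands on its flat underside; origin at the centre of the underside, z up, x along its long side, y along its short side.
- can: Bystander: blue spray can with a white nozzle and a pale band, 52 mm across, 136 mm high, standing loose on the bench; origin at the centre of its underside. Leave it alone.
- glue: Bystander: white glue bottle with a magenta band and red tip, 46 mm across, 117 mm high, standing loose on the bench; origin at the centre of its underside. Leave it alone.
Not all that is in view belongs to the job. Of the things like the fuse, leave any that is pink, purple or turquoise; of the rest the smaller one is meant.

How it is judged:
By the outcome, as a careful person would: the job done as asked, in the order asked, and still so for the second after the job is handed in, with the robot touching nothing.
It also fails if it takes over 120 s, if anything falls off the work surface, if the arm or the gripper's body presses on something with over 40 N, if the wrist force passes 120 N, or if a joint passes its speed limit or range.

### The arm

A 6-joint arm with a two-finger parallel gripper is mounted at the origin on the work surface. World frame = base frame: x ahead of the robot, y to its left, z up, the work surface at z = 0. Lengths are in mm, angles in rad, forces in N, time in s.
With the tool pointing down it reaches from about 325 to 900 mm from the base axis. Payload 3.5 kg.
Tool frame: the origin (TCP) lies on the mounting face of the last link; the fingertips stand ahead of it and the grasp point (between the pads) lies 155 mm ahead of it (ctrl.nose_length is the z of the fingertips in the tool frame, in mm); z points along the fingers, y is the direction in which the jaws open and shut (so a half turn about z gives the same grasp; the last joint's range is limited). The gripper opens to 85 mm and grips with 20 to 120 N. Pads are 22 mm wide; open, the fingers measure 114 mm over their backs; the gripper's body (76 mm by 85 mm) begins 54 mm behind the grasp point. The pads swing forward as they close: fully open they stand 13 mm farther back than shut.
Start: joints at [1.209, 0.276, -0.026, 1.268, 0, 1.467], TCP at [159.957, 604.182, 404.713] pointing down, gripper open.
Joint ranges: [-3.12, 3.12], [-0.85, 1.88], [-1.08, 1.24], [-1.95, 2.15], [-1.57, 1.53], [-3.14, 3.14]. Speed limits (rad/s): [2.57, 2.57, 3.14, 3.14, 3.14, 3.14].

### API

Orientations are given as a rotation vector (axis times angle).
In Python, from cell import status, read_camera, finish_job, spot_in, ctrl gives the robot as it stands. The module is installed in compiled form; this text tells all that it offers.
- The arm moves only by the tool play_rows, never from a script. Its argument "plan" is a list of rows, each a list of 3 entries, a list of its own where there are three numbers: the shift along the tool's x, y, z in cm, then the turn about the tool's z in degrees, then the finger opening in cm, from 0 to 8.54. In form: [[[dx, dy, dz], twist, fingers], ...]. A call has 1 to 5 rows; each row is the pose to reach, as a shift and turn from the pose commanded when the call began, along the tool's axes at that moment; what a row does not reach only later rows make up. A row lasts 1/10 s, in which the tool goes at most 50 mm and 8.59 degrees, less where a joint would pass 70% of its speed; a pose out of reach is approached as far as the arm can. A call with a gripper value outside its range is refused whole. The fingers move at their own pace and stop on an object; "grip_force" is the grip in N (left out, the last holds). Time passes only in rows, so rows that repeat a pose let the fingers close. It gives the time, the measured TCP pose, the force and the opening at its end, in the units of the state.
- status.read_state(): the state, without advancing time (a new reading comes with each control period).
- read_camera(name): name is "scene" or "top"; returns a dict with "image" (480x640x3 uint8, blue, green, red), "intrinsics" (3x3 intrinsics, pixels), "world_from_camera" (4x4, takes a point from camera to world coordinates). Camera axes: x right, y down, z forward; pixel columns grow to the right and rows downward; lengths in mm; the calibration is good to about 2 mm. A picture is of the moment at which its call begins. There is no depth.
- finish_job(): hands the job in, once; it reports no verdict.
Trained networks look in the newest picture that a camera, given by its name, has taken for a name from the list of things; names that differ only in an ending like _2 or _b are one class to them, and where a whole thing is asked for, a point or a joint stands for the part that bears it (a point fixed in the world has none). Each returns a list of dicts, best first, with "confidence" (0 to 1); they miss things now and then, are a little off and sometimes report something else, mostly with a low value. They report only what shows in the picture. A call takes as long as a camera call. They do not tell look-alikes from the thing itself.
- spot_in(query, camera): "rect" ([left, top, right, bottom] in pixels, round what is visible of it).
The state is a dict: "clock": time; "qpos": joint angles; "qvel": joint speeds; "joint_torque": joint torques, N m; "tcp_pos": TCP position; "orientation": TCP orientation; "contact_force": force on the tool from outside, world axes, zero at the start; "wrist_torque": the same for the moment, N m; "width": finger opening in mm.
Only numpy, scipy, OpenCV 4.12 (cv2) and the standard library are available. Lean on these libraries where they do the work, as an engineer would, in place of code of your own. Each camera call takes 0.05 s, during which the arm holds its last target.

## Working session

There is one attempt and no reset: what is moved stays moved. The work goes in short steps, Python scripts to look and compute and a tool call to move; the robot and the scene stay as the last step left them, time stands still between calls to the robot, and variables do not carry over. Pictures are saved under pics/ and viewed, and the job is handed in when it is done.

Besides the shell and the picture viewer there is one more tool, called after "Request:" as a command line: name --argument value ..., lists and objects as JSON in quotes. play_rows: Moves the arm, as the interface text tells. Its arguments: {"type":"object","properties":{"plan":{"type":"array"},"grip_force":{"type":"number"}},"required":["plan"]}

```bash
mkdir -p pics; ls; python3 - <<'E'
from cell import status, read_camera, spot_in, ctrl
import cv2
print(status.read_state()); print(ctrl.nose_length)
for n in ("scene","top"):
    r=read_camera(n); cv2.imwrite(f"pics/{n}0.png",r["image"]); print(n,r["intrinsics"],r["world_from_camera"])
    for q in ["board","amp","cap","dist","fuse","ground","ctrl","can","glue"]:
        print(n,q,[(d["rect"],round(d["confidence"],2)) for d in spot_in(q,n)])
E
```

```text
pics
{'clock': 0.0, 'qpos': array([ 1.20857067e+00,  2.77147266e-01, -2.78724306e-02,  1.26793872e+00,
       -1.80630512e-05,  1.46743859e+00]), 'qvel': array([ 1.06191005e-03, -2.09045315e-03, -8.32921535e-05, -7.50169729e-04,
       -1.37513953e-03,  1.02310694e-03]), 'joint_torque': array([-2.55826882e-03, -4.45508695e+01,  2.95205498e+01,  1.63824245e-02,
       -3.20522831e-04, -1.41073730e-05]), 'tcp_pos': array([159.8438541 , 603.82588754, 403.55436283]), 'orientation': array([-0.40543198, -3.11483468,  0.00331064]), 'contact_force': array([-0.08413838,  0.1217945 , -0.12398246]), 'wrist_torque': array([-0.01321817,  0.00277819,  0.00284549]), 'width': 85.25776647778714}
173.4
scene [[565.66094932   0.         317.76213993]
 [  0.         565.66094932 236.69052125]
 [  0.           0.           1.        ]] [[ 4.77620742e-01  5.87623113e-01 -6.53129010e-01  1.30401511e+03]
 [ 8.78439236e-01 -3.32041273e-01  3.43646768e-01 -3.58271304e+02]
 [-1.49310042e-02 -7.37866973e-01 -6.74780998e-01  8.44999342e+02]
 [ 0.00000000e+00  0.00000000e+00  0.00000000e+00  1.00000000e+00]]
scen
[... 882 characters left out ...]
-1.77702595e-01 -9.84079503e-01  1.37325343e+03]
 [ 0.00000000e+00  0.00000000e+00  0.00000000e+00  1.00000000e+00]]
top board [([252.3, 167.7, 458.4, 280.0], 0.58)]
top amp [([402.3, 204.9, 454.8, 273.5], 0.66)]
top cap [([259.2, 186.0, 313.9, 251.5], 0.87)]
top dist [([176.5, 209.1, 199.2, 241.0], 0.95)]
top fuse [([96.7, 263.7, 134.5, 307.1], 0.78), ([174.6, 322.8, 221.1, 368.0], 0.76), ([212.6, 277.8, 241.3, 300.5], 0.74), ([162.0, 280.7, 187.2, 309.0], 0.63), ([123.1, 332.7, 158.5, 351.8], 0.55), ([400.2, 206.2, 453.8, 273.6], 0.52)]
top ground [([495.5, 216.0, 514.4, 238.7], 0.8)]
top ctrl [([509.5, 266.9, 535.3, 299.9], 0.55)]
top can [([491.1, 131.6, 524.2, 167.3], 0.79)]
top glue []
```

View pics/scene0.png

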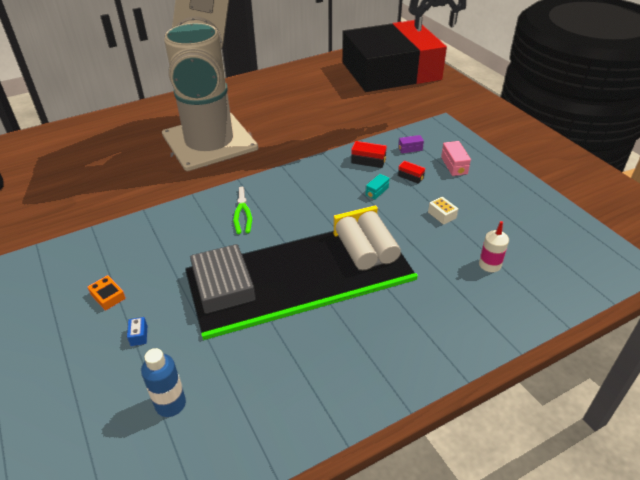

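View pics/top0.png

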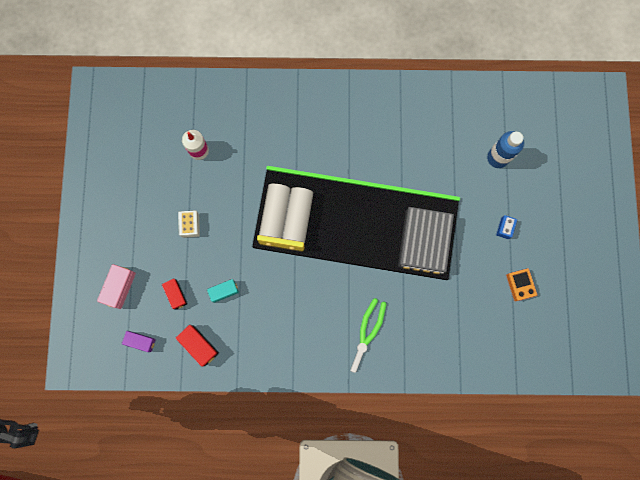

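```bash
python3 - <<'E'
import cv2
a=cv2.imread("pics/top0.png")
cv2.imwrite("pics/c1.png",cv2.resize(a[180:380,80:280],None,fx=3,fy=3,interpolation=cv2.INTER_CUBIC))
cv2.imwrite("pics/c2.png",cv2.resize(a[120:310,240:545],None,fx=2.6,fy=2.6,interpolation=cv2.INTER_CUBIC))
b=cv2.imread("pics/scene0.png")
cv2.imwrite("pics/c3.png",cv2.resize(b[120:280,320:520],None,fx=3.7,fy=3.7,interpolation=cv2.INTER_CUBIC))
E
```

```text
(no output)
```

View pics/c1.png

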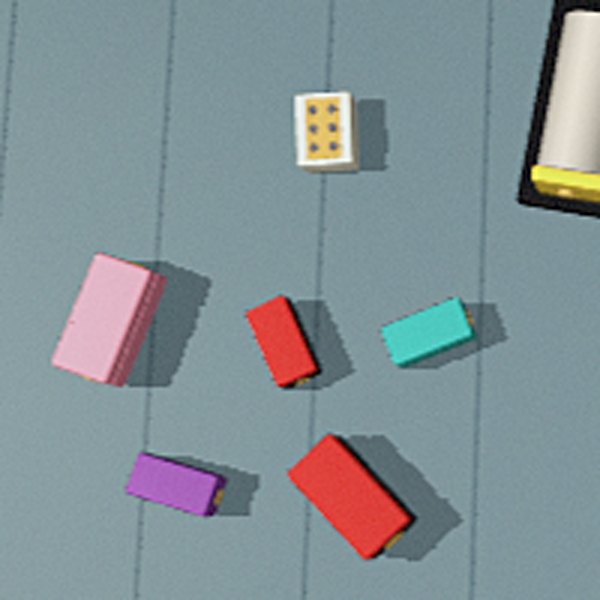

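View pics/c2.png

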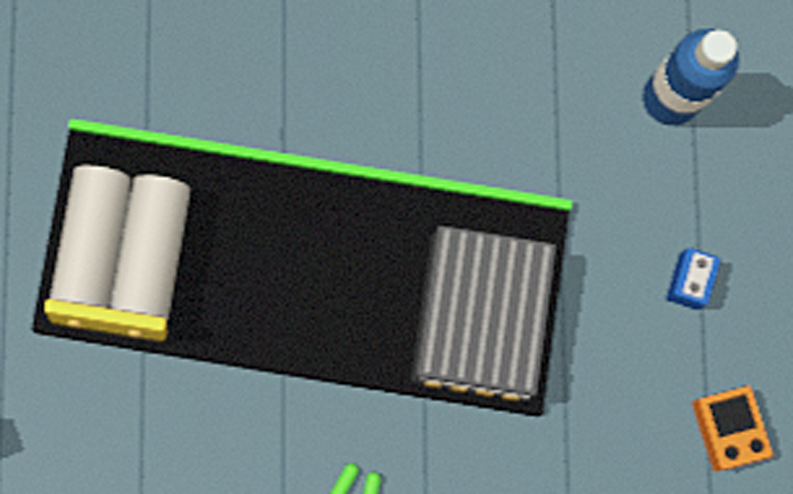

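View pics/c3.png

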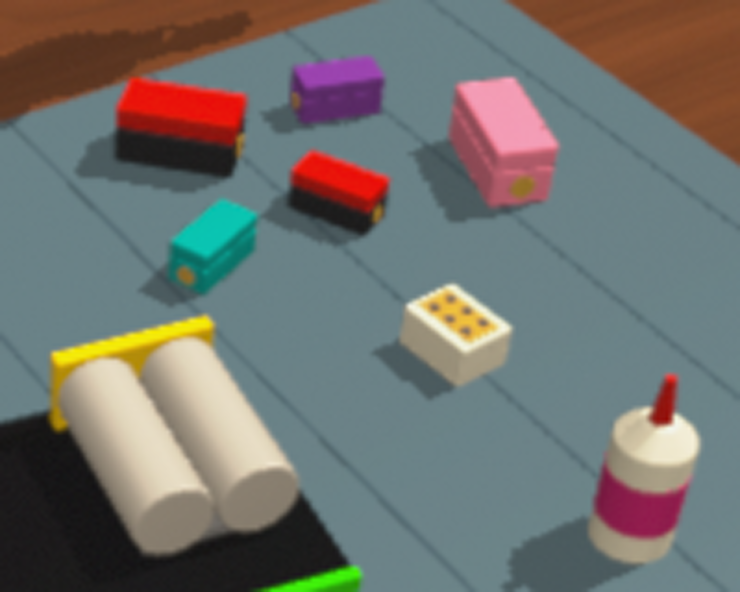

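```bash
cat > h.py <<'E'
import numpy as np, cv2
from scipy.optimize import minimize
def proj(r,P):
    T=np.linalg.inv(r["world_from_camera"]); c=(T[:3,:3]@np.asarray(P,float).T).T+T[:3,3]
    p=(r["intrinsics"]@c.T).T; return p[:,:2]/p[:,2:]
def back(r,uv,z):
    d=np.linalg.inv(r["intrinsics"])@[uv[0],uv[1],1]; W=r["world_from_camera"]; d=W[:3,:3]@d; o=W[:3,3]
    return o+d*(z-o[2])/d[2]
def box(x,y,a,xs,ys,zs):
    c,s=np.cos(a),np.sin(a)
    return np.array([[x+c*u-s*v,y+s*u+c*v,w] for u in xs for v in ys for w in zs])
def mask(r,name,rect=None):
    im=cv2.GaussianBlur(r["image"],(0,0),0.01) if 0 else r["image"]
    h,s,v=[q.astype(int) for q in cv2.split(cv2.cvtColor(im,cv2.COLOR_BGR2HSV))]
    m={"red":((h<6)|(h>174))&(s>150)&(v>90),
       "orange":(h>6)&(h<22)&(s>140)&(v>90),
       "blue":(h>105)&(h<130)&(s>120)&(v>50),
       "green":(h>45)&(h<75)&(s>150)&(v>90),
       "white":((s<60)&(v>130))|((h>12)&(h<30)&(s>60)&(v>70)),
       "yellow":(h>22)&(h<32)&(s>150)&(v>90)}[name].astype(np.uint8)
    if rect is not None:
        k=np.zeros_like(m); l,t,R,b=[int(q) for q in rect]; k[t:b,l:R]=1; m*=k
    n,lab,st,_=cv2.connectedComponentsWithStats(m)
    m=(lab==1+np.argmax(st[1:,4])).astype(np.uint8)
    # fill holes/hull
    return m
def hullmask(m):
    p=cv2.findNonZero(m); h=cv2.convexHull(p); o=np.zeros_like(m); cv2.fillConvexPoly(o,h,1); return o
S=8
def render(uv,x0,y0,w,h):
    q=((uv-[x0,y0]+0.5)*S*16).astype(np.int32); hl=cv2.convexHull(q.astype(np.float32)).astype(np.int32)
    o=np.zeros((h*S,w*S),np.float32); cv2.fillConvexPoly(o,hl,1.0,shift=4)
    return cv2.resize(o,(w,h),interpolation=cv2.INTER_AREA)
def fit(views,xs,ys,zs,p0,free=None):
    """views: list of (r,mask)"""
    crops=[]
    for r,m in views:
        x,y,w,h=cv2.boundingRect(m); x-=6;y-=6;w+=12;h+=12; crops.append((r,x,y,w,h,m[y:y+h,x:x+w].astype(np.float32)))
    def cost(p):
        z=zs if len(p)==3 else (p[3],zs[1])
        return sum(np.abs(render(proj(r,box(p[0],p[1],p[2],xs,ys,z)),x,y,w,h)-mm).sum()/mm.sum() for r,x,y,w,h,mm in crops)
    best=None
    p0=np.array(p0,float)
    for da in (-.3,0,.3):
        st=np.array([8,8,.15]+([4] if len(p0)>3 else []))
        b=p0.copy(); b[2]+=da
        sim=np.vstack([b]+[b+np.eye(len(b))[i]*st for i in range(len(b))])
        o=minimize(cost,b,method="Nelder-Mead",options=dict(initial_simplex=sim,xatol=.02,fatol=1e-4,maxiter=400))
        if best is None or o.fun<best.fun: best=o
    return best.x,best.fun
E
cat > m1.py <<'E'
from h import *
from cell import read_camera
t=read_camera("top"); s=read_camera("scene")
sym=lambda a:(-a/2,a/2)
J={"dist":("white",54,40,30,(170,200,205,250),(420,190,465,230),0),
"fuse":("red",60,30,32,(155,272,192,315),(393,158,430,188),18),
"ground":("blue",44,30,28,(488,208,522,246),(120,312,155,352),0),
"ctrl":("orange",62,46,24,(500,260,545,308),(85,268,128,315),0)}
for n,(c,lx,ly,lz,rt,rs,zl) in J.items():
    mt,ms=mask(t,c,rt),mask(s,c,rs)
    mt,ms=hullmask(mt),hullmask(ms)
    M=cv2.moments(mt,True); p=back(t,(M["m10"]/M["m00"],M["m01"]/M["m00"]),lz*.8)
    p0=[p[0],p[1],0]
    (cx,cy),(w,h),a=cv2.minAreaRect(cv2.findNonZero(mt))
    # world angle of long side by backprojecting box points
    B=cv2.boxPoints(((cx,cy),(w,h),a)); Q=[back(t,b,lz)[:2] for b in B]
    e=Q[1]-Q[0]; f=Q[2]-Q[1]; g=e if np.hypot(*e)>np.hypot(*f) else f
    p0[2]=np.arctan2(g[1],g[0])
    if zl: p0.append(zl)
    for nm,v in (("top",[(t,mt)]),("scene",[(s,ms)]),("both",[(t,mt),(s,ms)])):
        x,fv=fit(v,sym(lx),sym(ly),(0,lz),p0)
        print(n,nm,np.round(x[:2],1),"yaw deg",round(np.degrees(x[2]),1),x[3:],"cost",round(fv,3))
# board: green strip
for nm,r in (("top",t),("scene",s)):
    m=mask(r,"green",(240,150,480,220) if nm=="top" else (180,255,425,345))
    p=cv2.findNonZero(m).reshape(-1,2); 
    d=p@np.array([1,.15]) if nm=="top" else p@np.array([1,-.25])
    print(nm,"green ends",p[d.argmin()],p[d.argmax()],m.sum())
E
python3 m1.py
```

```text
dist top [558.4 370.5] yaw deg -186.3 [] cost 0.682
dist scene [578.1 349.5] yaw deg -169.8 [] cost 0.669
dist both [582.4 356.5] yaw deg -177.2 [] cost 1.355
fuse top [405.5 378.7] yaw deg -153.7 [24.32426072] cost 0.059
fuse scene [406.3 378.1] yaw deg -154.9 [21.07045876] cost 0.08
fuse both [405.6 378.9] yaw deg -154.1 [20.58773657] cost 0.151
ground top [ 562.3 -350.2] yaw deg -19.5 [] cost 0.069
ground scene [ 562.2 -350.2] yaw deg -18.2 [] cost 0.054
ground both [ 562.2 -350.1] yaw deg -18.0 [] cost 0.124
ctrl top [ 433.7 -377.3] yaw deg -164.6 [] cost 0.044
ctrl scene [ 433.7 -378.3] yaw deg -165.7 [] cost 0.052
ctrl both [ 433.8 -377.8] yaw deg -165.1 [] cost 0.105
top green ends [267 166] [459 199] 751
scene green ends [201 334] [416 274] 1704
```

```bash
cat > m2.py <<'E'
from h import *
from cell import read_camera
t=read_camera("top"); s=read_camera("scene")
for r,rt in ((t,(170,200,205,250)),(s,(420,190,465,230))):
    hsv=cv2.cvtColor(r["image"],cv2.COLOR_BGR2HSV)
    print(hsv[rt[1]+1,rt[0]+1],hsv[(rt[1]+rt[3])//2,(rt[0]+rt[2])//2])
# white: use not mat-like hue & bright
def wm(r,rect):
    h,ss,v=[q.astype(int) for q in cv2.split(cv2.cvtColor(r["image"],cv2.COLOR_BGR2HSV))]
    b,g,rr=[q.astype(int) for q in cv2.split(r["image"])]
    m=((rr-b)>-8).astype(np.uint8)&(v>100).astype(np.uint8)
    k=np.zeros_like(m); k[rect[1]:rect[3],rect[0]:rect[2]]=1; m&=k
    n,lab,st,_=cv2.connectedComponentsWithStats(m)
    return hullmask((lab==1+np.argmax(st[1:,4])).astype(np.uint8))
mt,ms=wm(t,(170,200,205,250)),wm(s,(420,190,465,230))
for nm,v in (("top",[(t,mt)]),("scene",[(s,ms)]),("both",[(t,mt),(s,ms)])):
    x,fv=fit(v,(-27,27),(-20,20),(0,30),[560,360,0]); print("dist",nm,np.round(x[:2],1),round(np.degrees(x[2]),1),round(fv,3))
# board
gt=mask(t,"green",(240,150,480,220)); gs=mask(s,"green",(180,255,425,345))
a,b=back(t,(267,166),12),back(t,(459,199),12); mid=(a+b)/2; print("len",np.linalg.norm(a-b))
d=(a-b)[:2]/np.linalg.norm((a-b)[:2]); yaw=np.arctan2(d[1],d[0])-np.pi/2
nx=np.array([np.cos(yaw),np.sin(yaw)]); o=mid[:2]-115*nx; print("ends est",o,np.degrees(yaw))
def fitb(views,w):
    xs=(115-w,115)
    return fit(views,xs,(-220,220),(0,12),[o[0],o[1],yaw])
for w in (6,8,10):
  for nm,v in (("top",[(t,gt)]),("scene",[(s,gs)]),("both",[(t,gt),(s,gs)])):
    x,fv=fitb(v,w); print(w,nm,np.round(x[:2],1),round(np.degrees(x[2]),2),round(fv,3))
E
python3 m2.py
```

```text
[ 95  47 151] [ 22 139 229]
[ 95  55 134] [ 28  31 240]
dist top [562.3 355.8] 5.9 0.057
dist scene [561.5 355.4] 6.5 0.053
dist both [561.9 355.7] 5.9 0.119
len 438.4826964932942
ends est [547.94335573 -12.09634291] -9.528422167006994
6 top [551.  -13.5] -8.99 0.141
6 scene [548.2 -13.6] -8.83 0.152
6 both [550.6 -13.4] -9.0 0.397
8 top [552.2 -13. ] -9.05 0.294
8 scene [549.6 -12.6] -8.96 0.079
8 both [550.7 -13.9] -8.94 0.502
10 top [553.1 -13.5] -9.22 0.518
10 scene [550.1 -14.3] -8.85 0.079
10 both [551.  -13.6] -8.94 0.646
```

```bash
cat > ov.py <<'E'
from h import *
import sys
from cell import read_camera
t=read_camera("top"); s=read_camera("scene")
def loc(B,u,v): 
    c,sn=np.cos(B[2]),np.sin(B[2]); return B[0]+c*u-sn*v,B[1]+sn*u+c*v
def edges(im,r,P,f,x0,y0,col):
    uv=proj(r,P); q=((uv-[x0,y0]+.5)*f-0.5)
    for i in range(8):
        for k in (1,2,4):
            j=i^k
            if j>i: cv2.line(im,tuple(int(v*16) for v in q[i]),tuple(int(v*16) for v in q[j]),col,1,cv2.LINE_AA,4)
def draw(B,tag,extra=[]):
    for nm,r,(x0,y0,x1,y1),f in (("t",t,(245,155,470,290),3.5),("s",s,(175,195,425,345),3.2)):
        im=cv2.resize(r["image"][y0:y1,x0:x1],None,fx=f,fy=f,interpolation=cv2.INTER_CUBIC)
        edges(im,r,box(*B,(-75,115),(-220,220),(0,12)),f,x0,y0,(0,255,255))
        edges(im,r,box(*loc(B,0,-155),B[2],(-65,65),(-50,50),(12,52)),f,x0,y0,(0,0,255))
        edges(im,r,box(*loc(B,0,155),B[2],(-65,65),(-50,50),(12,65)),f,x0,y0,(255,0,255))
        for e in extra: edges(im,r,e,f,x0,y0,(255,255,0))
        cv2.imwrite(f"pics/ov_{tag}_{nm}.png",im)
if __name__=="__main__":
    draw((550.3,-13.5,np.radians(-9.0)),"a")
    gt=mask(t,"green",(240,150,480,220))
    for w in (4,5):
        print(w,fit([(t,gt)],(115-w,115),(-220,220),(11,12),[550,-13.5,-.157]))
E
python3 ov.py
```

```text
4 (array([ 5.48356558e+02, -1.22448305e+01, -1.60291360e-01]), np.float64(0.4885043203830719))
5 (array([ 5.49388263e+02, -1.32109699e+01, -1.56313365e-01]), np.float64(0.3793783187866211))
```

View pics/ov_a_t.png

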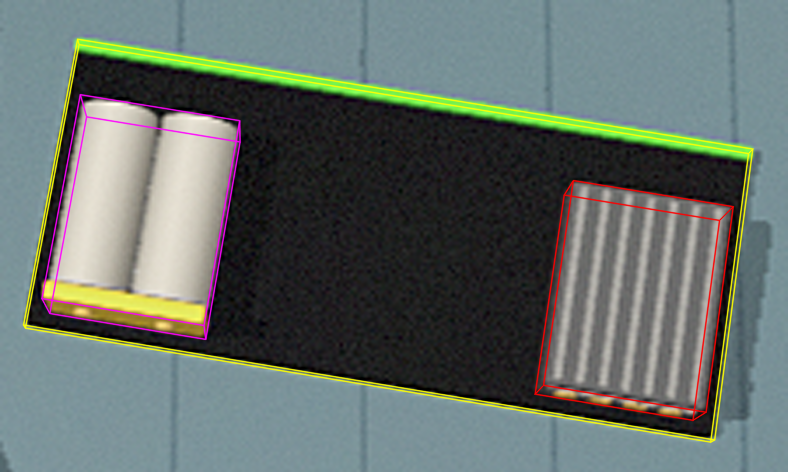

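View pics/ov_a_s.png

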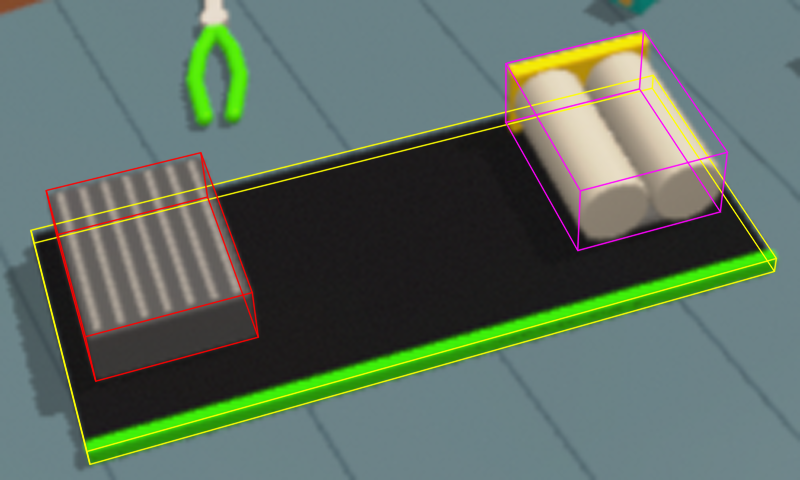

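```bash
cat > go.py <<'E'
import numpy as np,sys
from scipy.spatial.transform import Rotation as Ro
from cell import status
B=(550.0,-13.2,-9.0)
def bp(u,v):
    a=np.radians(B[2]); return B[0]+np.cos(a)*u-np.sin(a)*v, B[1]+np.sin(a)*u+np.cos(a)*v
def go(x,y,z,yaw=None):
    s=status.read_state(); R=Ro.from_rotvec(s["orientation"]).as_matrix()
    psi=np.degrees(np.arctan2(R[1,0],R[0,0]))
    d=R.T@(np.array([x,y,z])-s["tcp_pos"])/10
    out=f"to {x:.1f},{y:.1f},{z:.1f} d cm {np.round(d,2)} "
    if yaw is not None:
        q6=s["qpos"][5]; dq1=np.arctan2(y,x)-s["qpos"][0]
        tw=(psi-yaw+90)%180-90
        for k in (tw,tw-180,tw+180): out+=f" tw {k:.2f}(q6 {q6+np.radians(k)+dq1:.2f})"
    print(out); print("  now",np.round(s["tcp_pos"],1),"psi",round(psi,2),"tilt",np.round(R[:,2],4),"q",np.round(s["qpos"],2),"F",np.round(s["contact_force"],1),"w",round(s["width"],1),"t",round(s["clock"],2))
if __name__=="__main__":
    a=[float(v) for v in sys.argv[1:]]; go(*a)
E
python3 go.py 562 355.6 260 6.0
python3 -c "
from go import *
print(bp(0,0),bp(0,62.5),bp(69,0),bp(0,-155))"
```

```text
to 562.0,355.6,260.0 d cm [-45.23 -13.74  14.47]  tw -20.82(q6 0.46) tw -200.82(q6 -2.68) tw 159.18(q6 3.60)
  now [159.9 604.2 404.7] psi 165.18 tilt [-0.e+00 -1.e-04 -1.e+00] q [ 1.21  0.28 -0.03  1.27 -0.    1.47] F [-0.4 -0.7 -0.9] w 85.6 t 1.3
(np.float64(550.0), np.float64(-13.2)) (np.float64(559.7771540650144), np.float64(48.53052128719611)) (np.float64(618.1504955010645), np.float64(-23.99397808777593)) (np.float64(525.7526579187643), np.float64(-166.29169279224635))
```

Request:
play_rows --plan '[[[-4,-1.2,0.6],-2,8.5],[[-8,-2.4,1.2],-4,8.5],[[-12,-3.6,1.8],-8,8.5],[[-16.5,-5,2.5],-12,8.5],[[-21,-6.4,3],-16,8.5]]' --grip_force 60

```text
clock: 1.8
tcp_pos: [347.7, 487.5, 374.4]
orientation: [0.038, -3.141, -0.0]
contact_force: [0.2, 0.1, 0.6]
width: 85.0
```

```bash
python3 go.py 562 355.6 260 6.0
```

```text
to 562.0,355.6,260.0 d cm [-21.11 -13.7   11.44]  tw -4.63(q6 0.46) tw -184.63(q6 -2.68) tw 175.37(q6 3.60)
  now [347.7 487.5 374.4] psi -178.63 tilt [-0.e+00  1.e-04 -1.e+00] q [ 0.84  0.25 -0.13  1.19  0.    0.82] F [0.2 0.1 0.6] w 85.0 t 1.8
```

Request:
play_rows --plan '[[[-4.2,-2.7,2.3],-1,8.5],[[-8.4,-5.4,4.6],-2,8.5],[[-12.6,-8.2,6.9],-3,8.5],[[-17,-11,9.2],-4,8.5],[[-21.1,-13.7,11.4],-4.6,8.5]]'

```text
clock: 2.3
tcp_pos: [541.6, 367.4, 270.8]
orientation: [-0.159, 3.137, 0.001]
contact_force: [0.0, 1.0, 0.5]
width: 84.9
```

Request:
play_rows --plan '[[[0,0,0],0,8.5],[[0,0,0],0,7]]'

```text
clock: 2.5
tcp_pos: [540.6, 367.7, 270.5]
orientation: [0.155, -3.136, 0.001]
contact_force: [0.7, -0.5, 0.3]
width: 72.8
```

```bash
python3 go.py 562 355.6 178 6.0
```

```text
to 562.0,355.6,178.0 d cm [-2.03 -1.41  9.25]  tw -0.36(q6 0.46) tw -180.36(q6 -2.68) tw 179.64(q6 3.60)
  now [540.6 367.7 270.5] psi -174.36 tilt [-2.e-03 -5.e-04 -1.e+00] q [ 0.5   0.42 -0.12  1.03  0.    0.4 ] F [ 0.7 -0.5  0.3] w 72.8 t 2.5
```

Request:
play_rows --plan '[[[-1.0,-0.7,0.6],0,7],[[-2.0,-1.4,1.5],-0.4,7],[[-2.0,-1.4,4.5],-0.4,7],[[-2.0,-1.4,7],-0.4,7],[[-2.0,-1.4,7],-0.4,7]]'

```text
clock: 3.0
tcp_pos: [559.2, 355.9, 197.3]
orientation: [0.17, -3.13, 0.005]
contact_force: [-0.4, -0.9, -1.1]
width: 70.2
```

```bash
python3 go.py 562 355.6 178 6.0;python3 - <<'E'
from cell import read_camera
import cv2
a=read_camera("scene")["image"]; cv2.imwrite("pics/s1.png",cv2.resize(a[60:280,330:560],None,fx=2.6,fy=2.6,interpolation=cv2.INTER_CUBIC))
E
```

```text
to 562.0,355.6,178.0 d cm [-0.29 -0.05  1.93]  tw 0.23(q6 0.46) tw -179.77(q6 -2.68) tw 180.23(q6 3.60)
  now [559.2 355.9 197.3] psi -173.77 tilt [-0.0068 -0.0036 -1.    ] q [ 0.47  0.51 -0.16  0.91 -0.    0.36] F [-0.4 -0.9 -1.1] w 70.2 t 3.0
```

View pics/s1.png

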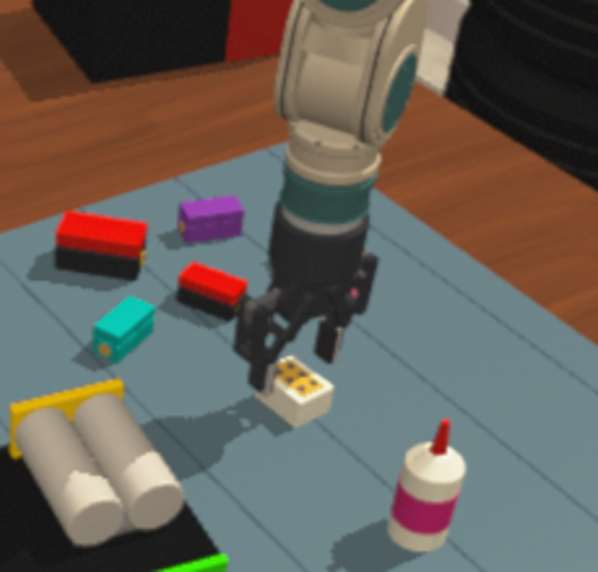

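The gripper straddles the white block (crop ~ (290,390)), one jaw on each long side. Now I lower and close.

Request:
play_rows --plan '[[[-0.2,0,1.0],0,7],[[-0.2,0,1.8],0,7],[[-0.2,0,1.8],0,7],[[-0.2,0,1.8],0,5],[[-0.2,0,1.8],0,4.5]]'

```text
clock: 3.55
tcp_pos: [563.6, 357.0, 184.0]
orientation: [-0.169, 3.136, 0.001]
contact_force: [0.4, 0.3, 0.1]
width: 45.2
```

```bash
python3 go.py 562 355.6 177 6.0
```

```text
to 562.0,355.6,177.0 d cm [ 0.17 -0.13  0.7 ]  tw 0.18(q6 0.46) tw -179.82(q6 -2.68) tw 180.18(q6 3.60)
  now [563.6 357.  184. ] psi -173.82 tilt [ 9.e-04  5.e-04 -1.e+00] q [ 0.47  0.53 -0.16  0.88  0.    0.36] F [0.4 0.3 0.1] w 45.2 t 3.55
```

Request:
play_rows --plan '[[[0.15,-0.1,0.5],0,4.5],[[0.15,-0.1,0.6],0,4.5],[[0.15,-0.1,0.6],0,3],[[0.15,-0.1,0.6],0,3],[[0.15,-0.1,0.6],0,3]]'

```text
clock: 4.05
tcp_pos: [561.9, 355.6, 177.2]
orientation: [0.169, -3.137, 0.0]
contact_force: [0.0, 0.7, -0.8]
width: 38.7
```

```bash
python3 go.py 562 355.6 300 6.0
```

```text
to 562.0,355.6,300.0 d cm [-1.000e-02 -1.000e-02 -1.228e+01]  tw 0.17(q6 0.46) tw -179.83(q6 -2.68) tw 180.17(q6 3.60)
  now [561.9 355.6 177.2] psi -173.83 tilt [-3.e-04 -2.e-04 -1.e+00] q [ 0.47  0.53 -0.17  0.87 -0.    0.36] F [ 0.   0.7 -0.8] w 38.7 t 4.05
```

Request:
play_rows --plan '[[[0,0,-1],0,3],[[0,0,-4],0,3],[[0,0,-8],0,3],[[0,0,-11],0,3],[[0,0,-12],0,3]]'

```text
clock: 4.55
tcp_pos: [563.4, 356.5, 302.4]
orientation: [-0.169, 3.13, 0.005]
contact_force: [0.9, 0.3, -0.9]
width: 39.3
```

```bash
python3 go.py 550 -13.2 290 -9.0
```

```text
to 550.0,-13.2,290.0 d cm [  5.32 -36.61   1.1 ]  tw 15.18(q6 0.13) tw -164.82(q6 -3.01) tw 195.18(q6 3.27)
  now [563.4 356.5 302.4] psi -173.82 tilt [ 0.007   0.0036 -1.    ] q [ 0.47  0.41 -0.06  1.09  0.    0.36] F [ 0.9  0.3 -0.9] w 39.3 t 4.55
```

Request:
play_rows --plan '[[[0.5,-3,0],1,3],[[1,-7,0],3,3],[[1.6,-11,0],5,3],[[2.2,-15,0],7,3],[[2.8,-19,0],9,3]]'

```text
clock: 5.05
tcp_pos: [553.7, 162.3, 296.4]
orientation: [-0.079, -3.139, 0.001]
contact_force: [1.4, -0.7, -1.7]
width: 38.9
```

```bash
python3 go.py 550 -13.2 290 -9.0
```

```text
to 550.0,-13.2,290.0 d cm [ -0.52 -17.55   0.64]  tw 6.11(q6 0.13) tw -173.89(q6 -3.01) tw 186.11(q6 3.27)
  now [553.7 162.3 296.4] psi 177.11 tilt [-1.7e-03 -4.0e-04 -1.0e+00] q [ 0.17  0.27 -0.27  1.03 -0.    0.22] F [ 1.4 -0.7 -1.7] w 38.9 t 5.05
```

Request:
play_rows --plan '[[[-0.1,-4,0.1],1.5,3],[[-0.2,-8,0.2],3,3],[[-0.3,-12,0.4],4.5,3],[[-0.4,-15.5,0.6],6.1,3],[[-0.5,-17.5,0.6],6.1,3]]'

```text
clock: 5.55
tcp_pos: [549.9, -13.5, 290.2]
orientation: [-0.249, -3.129, 0.001]
contact_force: [-0.1, -0.1, -0.8]
width: 38.8
```

Request:
play_rows --plan '[[[0,0,0],0,3],[[0,0,0],0,3],[[0,0,0],0,3]]'

```text
clock: 5.85
tcp_pos: [550.6, -10.4, 290.9]
orientation: [-0.243, -3.131, -0.001]
contact_force: [-0.2, -0.6, -1.5]
width: 39.1
```

```bash
python3 go.py 550 -13.2 200 -9.0
```

```text
to 550.0,-13.2,200.0 d cm [ 0.01 -0.29  9.09]  tw 0.12(q6 0.13) tw -179.88(q6 -3.01) tw 180.12(q6 3.27)
  now [550.6 -10.4 290.9] psi 171.12 tilt [-1.e-03  6.e-04 -1.e+00] q [-0.14  0.23 -0.34  1.    0.    0.02] F [-0.2 -0.6 -1.5] w 39.1 t 5.85
```

Request:
play_rows --plan '[[[0,-0.25,2.5],0.1,3],[[0,-0.25,5.5],0.1,3],[[0,-0.25,7.5],0.1,3],[[0,-0.25,8.6],0.1,3],[[0,-0.25,8.6],0.1,3]]'

```text
clock: 6.35
tcp_pos: [549.5, -12.7, 203.8]
orientation: [-0.245, -3.128, -0.001]
contact_force: [-0.7, 0.6, -1.3]
width: 38.9
```

Request:
play_rows --plan '[[[0,0,0],0,3],[[0,0,0],0,3],[[0,0,0],0,3]]'

```text
clock: 6.65
tcp_pos: [551.3, -13.7, 206.7]
orientation: [0.247, 3.129, -0.0]
contact_force: [0.1, 0.2, -1.1]
width: 39.3
```

```bash
python3 go.py 550 -13.2 189.5 -9.0; python3 go.py 550 -13.2 189.5 -9.0
```

```text
to 550.0,-13.2,189.5 d cm [0.14 0.03 1.72]  tw -0.02(q6 0.13) tw -180.02(q6 -3.01) tw 179.98(q6 3.27)
  now [551.3 -13.7 206.7] psi 170.98 tilt [ 2.6e-03 -4.0e-04 -1.0e+00] q [-0.14  0.33 -0.42  0.82 -0.    0.02] F [ 0.1  0.2 -1.1] w 39.3 t 6.65
to 550.0,-13.2,189.5 d cm [0.14 0.03 1.72]  tw -0.02(q6 0.13) tw -180.02(q6 -3.01) tw 179.98(q6 3.27)
  now [551.3 -13.7 206.7] psi 170.98 tilt [ 2.6e-03 -4.0e-04 -1.0e+00] q [-0.14  0.33 -0.42  0.82 -0.    0.02] F [ 0.1  0.2 -1.1] w 39.3 t 6.65
```

Request:
play_rows --plan '[[[0.1,0,1.0],0,3],[[0.1,0,1.4],0,3],[[0.1,0,1.5],0,3],[[0.1,0,1.5],0,3],[[0.1,0,1.5],0,3]]'

```text
clock: 7.15
tcp_pos: [549.6, -13.6, 190.3]
orientation: [-0.247, -3.132, -0.0]
contact_force: [-0.8, -0.9, -1.6]
width: 39.2
```

```bash
cat > m3.py <<'E'
from h import *
from cell import read_camera
import sys
from go import B,bp
t=read_camera("top"); s=read_camera("scene")
def col(r,name,rect):
    h,ss,v=[q.astype(int) for q in cv2.split(cv2.cvtColor(r["image"],cv2.COLOR_BGR2HSV))]
    if name=="white":
        b,g,rr=[q.astype(int) for q in cv2.split(r["image"])]
        m=(((rr-b)>-8)&(v>85)).astype(np.uint8)
        k=np.zeros_like(m); l,tt,R,bb=[int(q) for q in rect]; k[tt:bb,l:R]=1; m&=k
        n,lab,st,_=cv2.connectedComponentsWithStats(m); m=(lab==1+np.argmax(st[1:,4])).astype(np.uint8)
    else: m=mask(r,name,rect)
    return hullmask(m)
D={"dist":("white",54,40,30,0),"fuse":("red",60,30,32,0.645*32),"ground":("blue",44,30,28,0),"ctrl":("orange",62,46,24,0)}
def meas(n,x,y,z,yaw,which="ts"):
    c,lx,ly,lz,zl=D[n]; out=[]
    for nm,r in (("t",t),("s",s)):
        if nm not in which: continue
        P=proj(r,box(x,y,np.radians(yaw),(-lx/2-12,lx/2+12),(-ly/2-12,ly/2+12),(z,z+lz)))
        rect=[*P.min(0),*P.max(0)]; m=col(r,c,rect)
        p,f=fit([(r,m)],(-lx/2,lx/2),(-ly/2,ly/2),(z+zl,z+lz),[x,y,np.radians(yaw)])
        a=np.radians(B[2]); d=p[:2]-B[:2]
        print(n,nm,np.round(p[:2],1),round(np.degrees(p[2]),1),"cost",round(f,3),"board frame",np.round([np.cos(a)*d[0]+np.sin(a)*d[1],-np.sin(a)*d[0]+np.cos(a)*d[1]],1))
    
if __name__=="__main__":
    a=sys.argv; meas(a[1],*[float(v) for v in a[2:6]],*(a[6:]))
    for nm,r in (("t",t),("s",s)):
        x,y=[int(v) for v in proj(r,[[float(v) for v in a[2:5]]])[0]]
        x=max(60,min(x,579)); y=max(60,min(y,419))
        cv2.imwrite(f"pics/z_{a[1]}_{nm}.png",cv2.resize(r["image"][y-60:y+60,x-60:x+60],None,fx=4,fy=4,interpolation=cv2.INTER_CUBIC))
E
python3 go.py 550 -13.2 189.5 -9.0; python3 m3.py dist 550 -13.2 12 -9
```

```text
to 550.0,-13.2,189.5 d cm [-0.04  0.04  0.08]  tw -0.03(q6 0.13) tw -180.03(q6 -3.01) tw 179.97(q6 3.27)
  now [549.6 -13.6 190.3] psi 170.97 tilt [-1.e-04  0.e+00 -1.e+00] q [-0.14  0.35 -0.43  0.79  0.    0.02] F [-0.8 -0.9 -1.6] w 39.2 t 7.15
dist t [568.1 -10.3] -68.6 cost 0.638 board frame [17.4  5.7]
dist s [549.9 -12.3] -11.1 cost 0.161 board frame [-0.2  0.9]
```

```bash
python3 -c "
import cv2
cv2.imwrite('pics/zz1.png',cv2.hconcat([cv2.imread('pics/z_dist_t.png'),cv2.imread('pics/z_dist_s.png')])[:, :800*2][:480])
a=cv2.imread('pics/zz1.png');cv2.imwrite('pics/zz1.png',cv2.resize(a,(800,400)))"
```

```text
(no output)
```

View pics/zz1.png

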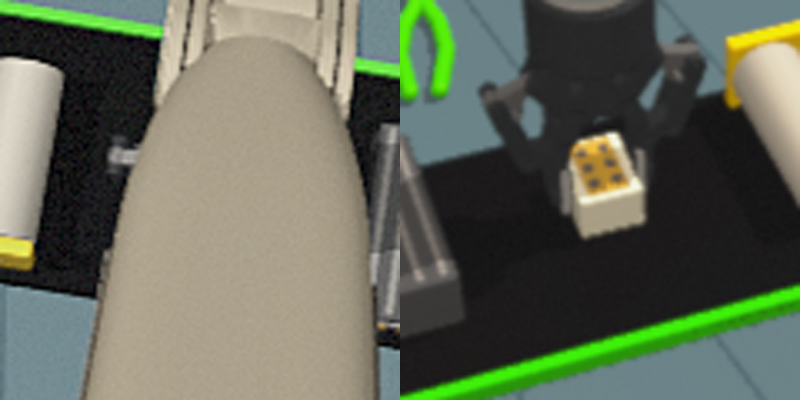

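The block hangs between the jaws over the mid-board (right half, ~ (600,185)); in the top view the arm hides it. I'll set it down.

Request:
play_rows --plan '[[[0,0,0.07],0,3],[[0,0,0.13],0,3],[[0,0,0.15],0,3]]'

```text
clock: 7.55
tcp_pos: [549.7, -13.6, 189.2]
orientation: [0.247, 3.131, -0.0]
contact_force: [-0.2, 0.2, 1.6]
width: 38.9
```

Request:
play_rows --plan '[[[0,0,0],0,4.5],[[0,0,0],0,5],[[0,0,0],0,6],[[0,0,0],0,6],[[0,0,-1],0,6]]'

```text
clock: 8.05
tcp_pos: [548.6, -13.4, 198.0]
orientation: [-0.247, -3.129, -0.0]
contact_force: [-1.0, 0.1, -0.3]
width: 60.0
```

Request:
play_rows --plan '[[[0,0,-3],0,6.5],[[0,0,-7],0,6.5],[[0,0,-10],0,7],[[0,0,-10],0,7]]'

```text
clock: 8.45
tcp_pos: [552.0, -13.8, 304.9]
orientation: [0.246, 3.121, -0.001]
contact_force: [1.1, -0.4, 0.5]
width: 69.9
```

```bash
python3 go.py 405.8 378.6 280 -154.3
```

```text
to 405.8,378.6,280.0 d cm [20.62 36.46  2.28]  tw -34.72(q6 0.30) tw -214.72(q6 -2.84) tw 145.28(q6 3.44)
  now [552.  -13.8 304.9] psi 170.98 tilt [ 0.0108 -0.0015 -0.9999] q [-0.14  0.22 -0.32  1.02  0.    0.02] F [ 1.1 -0.4  0.5] w 69.9 t 8.45
```

Request:
play_rows --plan '[[[1.9,3.5,0],-3,7],[[3.9,7,0],-6,7],[[6,10.5,0],-10,7],[[8,14.2,0.1],-14,6],[[10,18,0.2],-18,6]]'

```text
clock: 8.95
tcp_pos: [477.9, 181.1, 296.7]
orientation: [0.249, -3.131, 0.0]
contact_force: [0.9, 1.0, -0.5]
width: 60.0
```

```bash
python3 go.py 405.8 378.6 250 -154.3; python3 m3.py dist 550 -13.2 12 -9
```

```text
to 405.8,378.6,250.0 d cm [ 3.99 20.64  4.67]  tw -16.60(q6 0.30) tw -196.60(q6 -2.84) tw 163.40(q6 3.44)
  now [477.9 181.1 296.7] psi -170.9 tilt [-4.e-04 -1.e-04 -1.e+00] q [ 0.24  0.16 -0.41  1.   -0.    0.08] F [ 0.9  1.  -0.5] w 60.0 t 8.95
dist t [550.6 -13.5] -8.9 cost 0.088 board frame [ 0.6 -0.2]
dist s [550.2 -13.6] -8.2 cost 0.067 board frame [ 0.2 -0.4]
```

Request:
play_rows --plan '[[[0.8,4,0.5],-3,6],[[1.6,8,1.5],-6,6],[[2.4,12.5,2.5],-10,6],[[3.2,16.5,3.5],-14,6],[[4,20.6,4.6],-16.6,6]]'

```text
clock: 9.55
tcp_pos: [407.1, 378.0, 250.5]
orientation: [-0.697, 3.063, -0.001]
contact_force: [0.6, 0.3, -0.6]
width: 60.5
```

Request:
play_rows --plan '[[[0,0,0.5],0,6],[[0,0,0.5],0,6],[[0,0,0.5],0,6]]'

```text
clock: 9.85
tcp_pos: [407.8, 376.1, 245.7]
orientation: [0.692, -3.064, 0.002]
contact_force: [0.4, 0.1, 0.1]
width: 59.9
```

```bash
python3 go.py 405.8 378.6 200 -154.3
```

```text
to 405.8,378.6,200.0 d cm [0.07 0.32 4.57]  tw -0.23(q6 0.30) tw -180.23(q6 -2.84) tw 179.77(q6 3.44)
  now [407.8 376.1 245.7] psi -154.53 tilt [-4.0e-04 -1.1e-03 -1.0e+00] q [ 0.63  0.29 -0.37  0.91 -0.    0.18] F [0.4 0.1 0.1] w 59.9 t 9.85
```

The two red-topped holders are at top pixels (174,294), small, and (197,345), large. The enlarged crops show the first as the smaller, and its fit matches 60x30 mm, so I take it.

Request:
play_rows --plan '[[[0.1,0.2,1.5],0,6],[[0.1,0.3,3.5],0,6],[[0.1,0.3,4.5],0,6],[[0.1,0.3,4.5],0,6],[[0.1,0.3,4.5],0,6]]'

```text
clock: 10.35
tcp_pos: [405.8, 378.9, 201.3]
orientation: [-0.693, 3.064, -0.0]
contact_force: [0.2, 0.8, 0.4]
width: 60.0
```

```bash
python3 go.py 405.8 378.6 178 -154.3; python3 m3.py fuse 405.8 378.6 0 25.7 s
```

```text
to 405.8,378.6,178.0 d cm [ 0.01 -0.03  2.33]  tw -0.21(q6 0.30) tw -180.21(q6 -2.84) tw 179.79(q6 3.44)
  now [405.8 378.9 201.3] psi -154.51 tilt [ 2.e-04  0.e+00 -1.e+00] q [ 0.63  0.34 -0.41  0.82 -0.    0.19] F [0.2 0.8 0.4] w 60.0 t 10.35
fuse s [406.5 376.3] 32.8 cost 0.57 board frame [-202.7  362.3]
```

View pics/z_fuse_s.png

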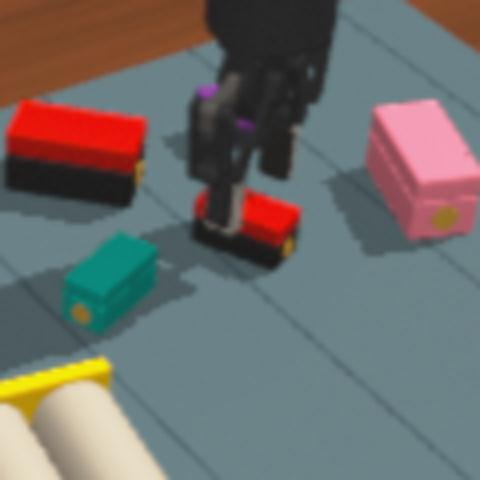

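The jaws straddle the small red-topped holder (crop ~ (245,230)); the large red, pink, turquoise and purple ones are clear of them.

Request:
play_rows --plan '[[[0,0,1.2],0,6],[[0,0,2.2],0,6],[[0,0,2.3],0,5],[[0,0,2.3],0,4],[[0,0,2.3],0,3.2]]'

```text
clock: 10.95
tcp_pos: [405.2, 379.5, 177.8]
orientation: [0.695, -3.064, 0.0]
contact_force: [0.5, -0.1, 0.0]
width: 32.3
```

Request:
play_rows --plan '[[[0,0,0],0,2],[[0,0,0],0,2],[[0,0,0],0,2]]'

```text
clock: 11.25
tcp_pos: [405.3, 379.6, 178.1]
orientation: [-0.695, 3.063, 0.0]
contact_force: [-0.5, 0.8, 0.3]
width: 29.2
```

```bash
python3 go.py 405.8 378.6 300 -154.3
```

```text
to 405.8,378.6,300.0 d cm [-1.000e-02 -1.100e-01 -1.219e+01]  tw -0.12(q6 0.30) tw -180.12(q6 -2.84) tw 179.88(q6 3.44)
  now [405.3 379.6 178.1] psi -154.42 tilt [ 4.e-04  4.e-04 -1.e+00] q [ 0.64  0.37 -0.43  0.77  0.    0.19] F [-0.5  0.8  0.3] w 29.2 t 11.25
```

Request:
play_rows --plan '[[[0,0,-1],0,2],[[0,0,-4],0,2],[[0,0,-8],0,2],[[0,0,-11],0,2],[[0,0,-12],0,2]]'

```text
clock: 11.75
tcp_pos: [406.4, 380.4, 302.3]
orientation: [-0.694, 3.057, 0.005]
contact_force: [0.5, 0.2, -0.4]
width: 28.8
```

```bash
python3 go.py 560 48.4 290 -9.0
```

```text
to 560.0,48.4,290.0 d cm [  0.49 -36.58   1.18]  tw 34.57(q6 0.24) tw -145.43(q6 -2.90) tw 214.57(q6 3.38)
  now [406.4 380.4 302.3] psi -154.43 tilt [ 0.0059  0.0043 -1.    ] q [ 0.64  0.23 -0.31  1.02 -0.    0.19] F [ 0.5  0.2 -0.4] w 28.8 t 11.75
```

Request:
play_rows --plan '[[[0,-3,0],3,2],[[0,-7,0],7,2],[[0.1,-11,0],11,2],[[0.2,-15,0],15,2],[[0.3,-19,0],19,2]]'

```text
clock: 12.25
tcp_pos: [484.3, 205.2, 297.2]
orientation: [0.176, -3.135, 0.001]
contact_force: [0.2, -0.1, -0.3]
width: 29.1
```

```bash
python3 go.py 560 48.4 290 -9.0
```

```text
to 560.0,48.4,290.0 d cm [ -5.77 -16.43   0.71]  tw 15.43(q6 0.24) tw -164.57(q6 -2.90) tw 195.43(q6 3.38)
  now [484.3 205.2 297.2] psi -173.57 tilt [-1.4e-03 -4.0e-04 -1.0e+00] q [ 0.28  0.19 -0.38  1.   -0.    0.17] F [ 0.2 -0.1 -0.3] w 29.1 t 12.25
```

Request:
play_rows --plan '[[[-1.3,-3.8,0.1],4,2],[[-2.6,-7.6,0.2],8,2],[[-4,-11.4,0.4],12,2],[[-5.2,-14.8,0.7],15.4,2],[[-5.7,-16.4,0.7],15.4,2]]'

```text
clock: 12.75
tcp_pos: [560.5, 47.8, 289.9]
orientation: [-0.247, -3.131, 0.001]
contact_force: [-0.1, 0.1, -0.3]
width: 29.1
```

Request:
play_rows --plan '[[[0,0,0],0,2],[[0,0,0],0,2],[[0,0,0],0,2],[[0,0,0],0,2]]'

```text
clock: 13.15
tcp_pos: [559.2, 51.6, 290.8]
orientation: [-0.239, -3.132, -0.0]
contact_force: [0.6, -0.0, -0.9]
width: 29.2
```

```bash
python3 go.py 560 48.4 205 -9.0
```

```text
to 560.0,48.4,205.0 d cm [-0.13 -0.3   8.58]  tw 0.29(q6 0.24) tw -179.71(q6 -2.90) tw 180.29(q6 3.38)
  now [559.2  51.6 290.8] psi 171.29 tilt [-6.e-04  3.e-04 -1.e+00] q [-0.02  0.25 -0.31  1.01  0.    0.13] F [ 0.6 -0.  -0.9] w 29.2 t 13.15
```

Request:
play_rows --plan '[[[-0.1,-0.3,2.5],0.3,2],[[-0.1,-0.3,5.5],0.3,2],[[-0.1,-0.3,7.5],0.3,2],[[-0.1,-0.3,8.5],0.3,2],[[-0.1,-0.3,8.5],0.3,2]]'

```text
clock: 13.65
tcp_pos: [559.3, 48.0, 204.5]
orientation: [-0.248, -3.128, 0.0]
contact_force: [0.5, 1.1, -1.0]
width: 29.2
```

Request:
play_rows --plan '[[[0,0,0],0,2],[[0,0,0],0,2],[[0,0,0],0,2]]'

```text
clock: 13.95
tcp_pos: [561.2, 47.3, 207.3]
orientation: [0.25, 3.129, 0.0]
contact_force: [0.9, -1.0, -0.1]
width: 29.2
```

```bash
python3 go.py 560 48.4 191 -9.0
```

```text
to 560.0,48.4,191.0 d cm [0.14 0.09 1.63]  tw -0.12(q6 0.24) tw -180.12(q6 -2.90) tw 179.88(q6 3.38)
  now [561.2  47.3 207.3] psi 170.88 tilt [ 2.7e-03 -1.0e-04 -1.0e+00] q [-0.03  0.35 -0.39  0.83 -0.    0.13] F [ 0.9 -1.  -0.1] w 29.2 t 13.95
```

Request:
play_rows --plan '[[[0.1,0.05,1.0],-0.1,2],[[0.1,0.05,1.4],-0.1,2],[[0.1,0.05,1.5],-0.1,2],[[0.1,0.05,1.5],-0.1,2],[[0.1,0.05,1.5],-0.1,2]]'

```text
clock: 14.45
tcp_pos: [559.5, 47.9, 190.8]
orientation: [-0.247, -3.132, 0.0]
contact_force: [0.7, -0.0, -0.5]
width: 29.0
```

```bash
python3 go.py 560 48.4 190 -9.0;python3 m3.py fuse 559.8 48.5 13.5 -9 s
```

```text
to 560.0,48.4,190.0 d cm [-0.04  0.06  0.08]  tw -0.03(q6 0.24) tw -180.03(q6 -2.90) tw 179.97(q6 3.38)
  now [559.5  47.9 190.8] psi 170.97 tilt [-0. -0. -1.] q [-0.03  0.37 -0.4   0.8  -0.    0.13] F [ 0.7 -0.  -0.5] w 29.0 t 14.45
fuse s [561.9  49.3] -15.5 cost 0.169 board frame [ 2.  63.5]
```

View pics/z_fuse_s.png

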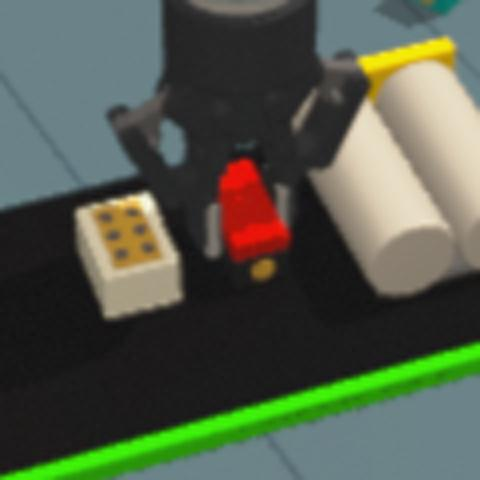

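The holder is held between the white block and the cylinders (crop ~ (255,215)), with clearance on both sides. I'll lower it and open only slightly.

Request:
play_rows --plan '[[[0,0.05,0.07],0,2],[[0,0.05,0.13],0,2],[[0,0.05,0.15],0,2]]'

```text
clock: 14.85
tcp_pos: [559.8, 48.4, 190.1]
orientation: [0.247, 3.131, 0.0]
contact_force: [-1.4, 0.1, 6.6]
width: 28.8
```

Request:
play_rows --plan '[[[0,0,0],0,3.5],[[0,0,0],0,4],[[0,0,0],0,4.5],[[0,0,0],0,4.5],[[0,0,-1],0,4.5]]'

```text
clock: 15.35
tcp_pos: [558.6, 48.4, 198.3]
orientation: [-0.247, -3.128, 0.0]
contact_force: [-0.2, 1.3, -0.1]
width: 44.9
```

Request:
play_rows --plan '[[[0,0,-3],0,4.5],[[0,0,-7],0,4.5],[[0,0,-10],0,5],[[0,0,-12],0,6]]'

```text
clock: 15.75
tcp_pos: [560.4, 48.4, 323.1]
orientation: [0.247, 3.127, 0.0]
contact_force: [0.1, 0.1, -0.4]
width: 59.7
```

```bash
python3 go.py 562.2 -350.2 290 -18.3
```

```text
to 562.2,-350.2,290.0 d cm [ -6.42 -39.34   3.31]  tw 9.27(q6 -0.24) tw -170.73(q6 -3.38) tw 189.27(q6 2.90)
  now [560.4  48.4 323.1] psi 170.97 tilt [ 4.6e-03 -1.0e-04 -1.0e+00] q [-0.03  0.22 -0.28  1.07  0.    0.13] F [ 0.1  0.1 -0.4] w 59.7 t 15.75
```

Request:
play_rows --plan '[[[-0.6,-3.5,0],1,6],[[-1.2,-7.5,0],2,6],[[-1.9,-11.5,0.4],3,6],[[-2.6,-16,0.8],4,6],[[-3.4,-20.5,1.2],5,6]]'

```text
clock: 16.25
tcp_pos: [560.8, -160.9, 308.3]
orientation: [0.384, 3.117, -0.0]
contact_force: [1.5, 0.4, 0.4]
width: 60.2
```

```bash
python3 go.py 562.2 -350.2 255 -18.3
```

```text
to 562.2,-350.2,255.0 d cm [ -4.72 -18.33   5.34]  tw 4.26(q6 -0.24) tw -175.74(q6 -3.38) tw 184.26(q6 2.90)
  now [ 560.8 -160.9  308.3] psi 165.96 tilt [ 1.2e-03 -4.0e-04 -1.0e+00] q [-0.39  0.27 -0.25  1.05  0.   -0.15] F [1.5 0.4 0.4] w 60.2 t 16.25
```

Request:
play_rows --plan '[[[-1,-4,1],1,6],[[-2,-8,2],2,6],[[-3,-12,3],3,6],[[-4,-15.5,4.2],4.2,6],[[-4.7,-18.3,5.3],4.2,6]]'

```text
clock: 16.75
tcp_pos: [562.2, -350.8, 254.8]
orientation: [0.5, 3.1, -0.001]
contact_force: [0.6, 1.2, 0.8]
width: 59.9
```

Request:
play_rows --plan '[[[0,0,0],0,6],[[0,0,0],0,6],[[0,0,0],0,6]]'

```text
clock: 17.05
tcp_pos: [562.3, -347.5, 255.1]
orientation: [0.496, 3.102, 0.0]
contact_force: [-0.6, -0.3, -0.1]
width: 60.0
```

```bash
python3 go.py 562.2 -350.2 200 -18.3; python3 m3.py fuse 559.8 48.5 12 -9;  python3 m3.py dist 550 -13.2 12 -9
```

```text
to 562.2,-350.2,200.0 d cm [-0.07 -0.26  5.51]  tw 0.12(q6 -0.24) tw -179.88(q6 -3.38) tw 180.12(q6 2.90)
  now [ 562.3 -347.5  255.1] psi 161.82 tilt [ 3.e-04  2.e-04 -1.e+00] q [-0.65  0.44 -0.12  1.01  0.   -0.33] F [-0.6 -0.3 -0.1] w 60.0 t 17.05
fuse t [560.9  48.7] -11.1 cost 0.104 board frame [ 1.1 62.9]
fuse s [559.6  48.3] -7.9 cost 0.063 board frame [-0.1 62.3]
dist t [550.6 -13.5] -8.9 cost 0.088 board frame [ 0.6 -0.2]
dist s [550.1 -13.6] -8.5 cost 0.066 board frame [ 0.2 -0.4]
```

View pics/z_fuse_t.png

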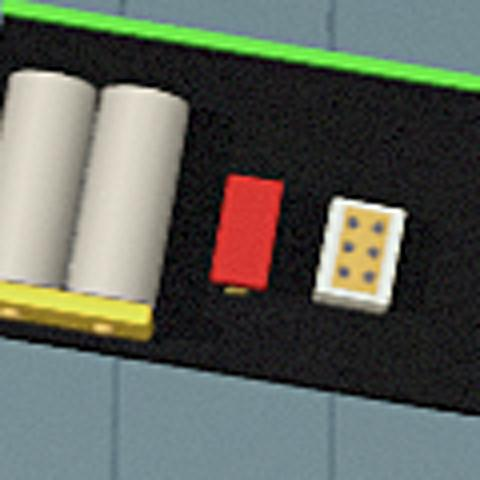

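Holder (245,230) and block (360,255) sit parallel to the cylinders and in line. Next is the ground block.

Request:
play_rows --plan '[[[-0.1,-0.25,2],0.1,6],[[-0.1,-0.25,4],0.1,6],[[-0.1,-0.25,5.5],0.1,6],[[-0.1,-0.25,5.5],0.1,6],[[-0.1,-0.25,5.5],0.1,6]]'

```text
clock: 17.75
tcp_pos: [562.4, -350.7, 199.4]
orientation: [-0.5, -3.101, -0.001]
contact_force: [0.4, -1.1, 0.1]
width: 59.6
```

```bash
python3 go.py 562.2 -350.2 177.3 -18.3;python3 m3.py ground 562.2 -350.2 0 -18.3 s
```

```text
to 562.2,-350.2,177.3 d cm [0.04 0.04 2.21]  tw -0.00(q6 -0.24) tw -180.00(q6 -3.38) tw 180.00(q6 2.90)
  now [ 562.4 -350.7  199.4] psi 161.7 tilt [-5.e-04  4.e-04 -1.e+00] q [-0.65  0.5  -0.16  0.91  0.   -0.34] F [ 0.4 -1.1  0.1] w 59.6 t 17.75
ground s [ 562.3 -350.3] -18.3 cost 0.056 board frame [  64.9 -331. ]
```

View pics/z_ground_s.png

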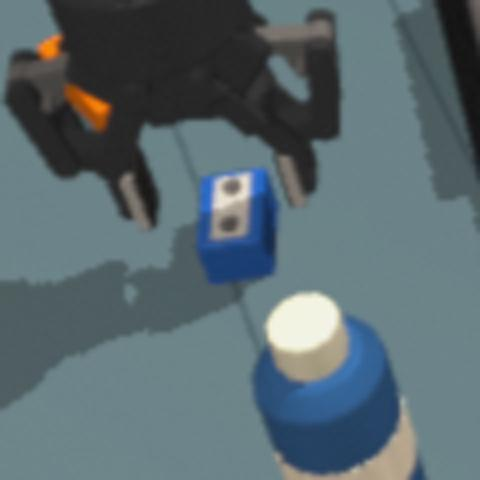

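The jaws are level with and either side of the blue block (crop ~ (237,225)); the can is clear. I'll lower and grip.

Request:
play_rows --plan '[[[0,0,1.2],0,6],[[0,0,2.1],0,6],[[0,0,2.2],0,5],[[0,0,2.2],0,4],[[0,0,2.2],0,3.2]]'

```text
clock: 18.35
tcp_pos: [562.4, -351.0, 177.4]
orientation: [-0.5, -3.101, -0.0]
contact_force: [-0.8, -0.2, 0.4]
width: 32.0
```

Request:
play_rows --plan '[[[0,0,0],0,2],[[0,0,0],0,2],[[0,0,0],0,2]]'

```text
clock: 18.65
tcp_pos: [562.5, -351.1, 177.7]
orientation: [0.5, 3.101, -0.001]
contact_force: [0.3, 0.2, 0.5]
width: 28.5
```

```bash
python3 go.py 562.2 -350.2 300 -18.3
```

```text
to 562.2,-350.2,300.0 d cm [  0.06   0.08 -12.23]  tw -0.03(q6 -0.24) tw -180.03(q6 -3.38) tw 179.97(q6 2.90)
  now [ 562.5 -351.1  177.7] psi 161.67 tilt [ 5.e-04 -5.e-04 -1.e+00] q [-0.66  0.53 -0.17  0.87 -0.   -0.34] F [0.3 0.2 0.5] w 28.5 t 18.65
```

Request:
play_rows --plan '[[[0,0,-1],0,2],[[0,0,-4],0,2],[[0,0,-8],0,2],[[0,0,-11],0,2],[[0,0,-12],0,2]]'

```text
clock: 19.15
tcp_pos: [563.7, -351.9, 302.4]
orientation: [0.499, 3.095, -0.006]
contact_force: [0.1, -0.2, -0.1]
width: 28.7
```

```bash
python3 go.py 618.9 -24.4 290 -9
```

```text
to 618.9,-24.4,290.0 d cm [ 5.06 32.83  1.12]  tw -9.32(q6 0.12) tw -189.32(q6 -3.02) tw 170.68(q6 3.26)
  now [ 563.7 -351.9  302.4] psi 161.68 tilt [ 0.0061 -0.0048 -1.    ] q [-0.66  0.41 -0.07  1.09 -0.   -0.34] F [ 0.1 -0.2 -0.1] w 28.7 t 19.15
```

Request:
play_rows --plan '[[[0.5,3,0],-1,2],[[1,7,0],-2,2],[[1.6,11,0],-3,2],[[2.3,15,0],-4,2],[[2.9,19,0],-5,2]]'

```text
clock: 19.65
tcp_pos: [594.0, -159.8, 296.3]
orientation: [-0.364, -3.118, -0.001]
contact_force: [0.3, -0.3, -2.2]
width: 28.6
```

```bash
python3 go.py 618.9 -24.4 290 -9
```

```text
to 618.9,-24.4,290.0 d cm [ 0.69 13.75  0.63]  tw -4.31(q6 0.12) tw -184.31(q6 -3.02) tw 175.69(q6 3.26)
  now [ 594.  -159.8  296.3] psi 166.69 tilt [-2.e-03  8.e-04 -1.e+00] q [-0.37  0.33 -0.19  1.05  0.   -0.14] F [ 0.3 -0.3 -2.2] w 28.6 t 19.65
```

Request:
play_rows --plan '[[[0.2,3.8,0.1],-1.5,2],[[0.4,7.6,0.2],-3,2],[[0.6,11,0.4],-4.3,2],[[0.7,13.2,0.6],-4.3,2],[[0.7,13.7,0.6],-4.3,2]]'

```text
clock: 20.15
tcp_pos: [618.8, -24.1, 290.0]
orientation: [-0.242, -3.13, -0.001]
contact_force: [0.2, -0.4, -1.3]
width: 28.8
```

Request:
play_rows --plan '[[[0,0,0],0,2],[[0,0,0],0,2],[[0,0,0],0,2]]'

```text
clock: 20.45
tcp_pos: [619.3, -27.8, 291.3]
orientation: [-0.25, -3.131, 0.001]
contact_force: [0.3, -1.0, -0.8]
width: 28.6
```

```bash
python3 go.py 618.9 -24.4 205 -9
```

```text
to 618.9,-24.4,205.0 d cm [0.09 0.33 8.63]  tw -0.12(q6 0.12) tw -180.12(q6 -3.02) tw 179.88(q6 3.26)
  now [619.3 -27.8 291.3] psi 170.88 tilt [-2.e-04 -4.e-04 -1.e+00] q [-0.15  0.35 -0.18  1.04 -0.    0.01] F [ 0.3 -1.  -0.8] w 28.6 t 20.45
```

Request:
play_rows --plan '[[[0.1,0.3,2.5],-0.1,2],[[0.1,0.3,5.5],-0.1,2],[[0.1,0.3,7.5],-0.1,2],[[0.1,0.3,8.5],-0.1,2],[[0.1,0.3,8.5],-0.1,2]]'

```text
clock: 20.95
tcp_pos: [618.0, -24.2, 204.9]
orientation: [-0.246, -3.129, -0.0]
contact_force: [0.8, -0.7, -0.6]
width: 29.2
```

Request:
play_rows --plan '[[[0,0,0],0,2],[[0,0,0],0,2],[[0,0,0],0,2],[[0,0,0],0,2]]'

```text
clock: 21.35
tcp_pos: [619.4, -23.5, 207.5]
orientation: [0.244, 3.13, -0.0]
contact_force: [-0.1, 1.1, -1.2]
width: 28.7
```

```bash
python3 go.py 618.9 -24.4 190.5 -9
```

```text
to 618.9,-24.4,190.5 d cm [ 0.04 -0.09  1.7 ]  tw 0.08(q6 0.12) tw -179.92(q6 -3.02) tw 180.08(q6 3.26)
  now [619.4 -23.5 207.5] psi 171.08 tilt [ 1.9e-03 -3.0e-04 -1.0e+00] q [-0.14  0.43 -0.26  0.88 -0.    0.01] F [-0.1  1.1 -1.2] w 28.7 t 21.35
```

Request:
play_rows --plan '[[[0,-0.05,1.0],0.1,2],[[0,-0.05,1.4],0.1,2],[[0,-0.05,1.5],0.1,2],[[0,-0.05,1.5],0.1,2],[[0,-0.05,1.5],0.1,2]]'

```text
clock: 21.85
tcp_pos: [618.8, -24.0, 191.3]
orientation: [-0.247, -3.132, -0.0]
contact_force: [0.4, -0.3, -1.6]
width: 29.5
```

```bash
python3 go.py 618.9 -24.4 189.7 -9;python3 m3.py ground 618.5 -24.4 13 -9 s;python3 m3.py dist 550.3 -13.5 12 -9 s
```

```text
to 618.9,-24.4,189.7 d cm [-0.02 -0.04  0.16]  tw -0.03(q6 0.12) tw -180.03(q6 -3.02) tw 179.97(q6 3.26)
  now [618.8 -24.  191.3] psi 170.97 tilt [-2.e-04  0.e+00 -1.e+00] q [-0.14  0.45 -0.27  0.85  0.    0.01] F [ 0.4 -0.3 -1.6] w 29.5 t 21.85
ground s [621.2 -21.7] -25.0 cost 0.249 board frame [71.7  2.8]
dist s [521.9 -34.8] -22.4 cost 1.0 board frame [-24.4 -25.8]
```

View pics/z_ground_s.png

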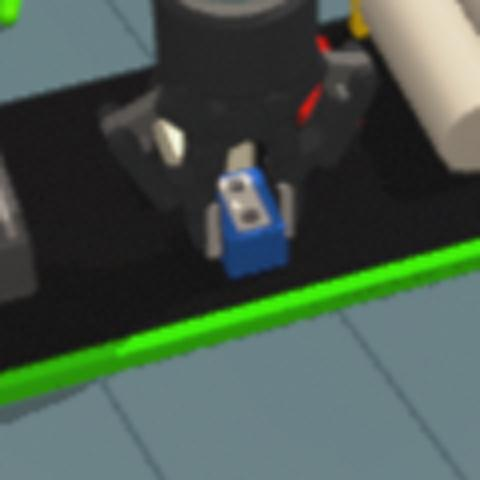

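The blue block (crop ~ (250,225)) is aligned behind the white one. I'll set it down and open only to about 42 mm.

Request:
play_rows --plan '[[[0,0,0.08],0,2],[[0,0,0.15],0,2],[[0,0,0.17],0,2]]'

```text
clock: 22.35
tcp_pos: [618.8, -24.0, 189.7]
orientation: [-0.247, -3.132, -0.0]
contact_force: [-0.2, 0.2, 1.1]
width: 29.0
```

Request:
play_rows --plan '[[[0,0,0],0,3.5],[[0,0,0],0,4],[[0,0,0],0,4.2],[[0,0,0],0,4.2],[[0,0,-1],0,4.2]]'

```text
clock: 22.85
tcp_pos: [617.9, -23.9, 198.6]
orientation: [-0.247, -3.129, -0.0]
contact_force: [-0.3, 0.2, 0.6]
width: 41.8
```

Request:
play_rows --plan '[[[0,0,-3],0,4.5],[[0,0,-7],0,4.5],[[0,0,-10],0,6],[[0,0,-11],0,7]]'

```text
clock: 23.25
tcp_pos: [620.4, -24.2, 314.8]
orientation: [0.247, 3.124, -0.001]
contact_force: [1.0, 0.2, 0.5]
width: 70.2
```

```bash
python3 go.py 433.7 -377.7 290 -165.2
```

```text
to 433.7,-377.7,290.0 d cm [ 12.92 -37.84   2.37]  tw -23.83(q6 -0.97) tw -203.83(q6 -4.12) tw 156.17(q6 2.17)
  now [620.4 -24.2 314.8] psi 170.97 tilt [ 0.008  -0.0011 -1.    ] q [-0.14  0.32 -0.16  1.08  0.    0.01] F [1.  0.2 0.5] w 70.2 t 23.25
```

Request:
play_rows --plan '[[[1.2,-3.5,0],-2,7],[[2.5,-7.3,0],-4,7],[[3.8,-11,0],-7,7],[[5.1,-15,0.2],-10,7],[[6.5,-19,0.4],-13,7]]'

```text
clock: 23.75
tcp_pos: [523.7, -202.4, 305.3]
orientation: [0.113, -3.139, -0.0]
contact_force: [1.2, -0.7, -0.8]
width: 70.0
```

```bash
python3 go.py 433.7 -377.7 255 -165.2
```

```text
to 433.7,-377.7,255.0 d cm [ 10.24 -16.83   5.03]  tw -10.67(q6 -0.97) tw -190.67(q6 -4.12) tw 169.33(q6 2.17)
  now [ 523.7 -202.4  305.3] psi -175.87 tilt [-5.e-04  2.e-04 -1.e+00] q [-0.48  0.24 -0.3   1.04 -0.   -0.56] F [ 1.2 -0.7 -0.8] w 70.0 t 23.75
```

Request:
play_rows --plan '[[[2.2,-3.7,1],-2.5,7],[[4.5,-7.4,2],-5,7],[[6.8,-11,3],-7.5,7],[[9,-14.5,4.2],-10.6,7],[[10.2,-16.8,5],-10.6,7]]'

```text
clock: 24.25
tcp_pos: [432.7, -377.8, 254.5]
orientation: [0.396, -3.115, -0.002]
contact_force: [0.5, 0.3, 0.4]
width: 70.1
```

Request:
play_rows --plan '[[[0,0,0],0,7],[[0,0,0],0,7],[[0,0,0],0,7]]'

```text
clock: 24.55
tcp_pos: [434.9, -375.2, 255.7]
orientation: [-0.4, 3.116, 0.001]
contact_force: [-0.4, 1.1, 0.4]
width: 69.7
```

```bash
python3 go.py 433.7 -377.7 198 -165.2; python3 m3.py ground 618.5 -24.4 12 -9;python3 m3.py dist 550.3 -13.5 12 -9;python3 m3.py fuse 559.8 48.5 12 -9
```

```text
to 433.7,-377.7,198.0 d cm [ 0.18 -0.21  5.77]  tw -0.17(q6 -0.97) tw -180.17(q6 -4.12) tw 179.83(q6 2.17)
  now [ 434.9 -375.2  255.7] psi -165.37 tilt [-1.e-04  7.e-04 -1.e+00] q [-0.82  0.31 -0.32  0.94  0.   -1.08] F [-0.4  1.1  0.4] w 69.7 t 24.55
ground t [618.4 -23.9] -8.2 cost 0.102 board frame [69.2  0.1]
ground s [619.  -25.2] -8.1 cost 0.074 board frame [70. -1.]
dist t [550.7 -13.6] -8.5 cost 0.088 board frame [ 0.7 -0.3]
dist s [548.7 -13.2] -8.2 cost 0.074 board frame [-1.3 -0.2]
fuse t [561.   48.6] -10.8 cost 0.102 board frame [ 1.2 62.7]
fuse s [559.6  48.3] -7.8 cost 0.06 board frame [-0.1 62.2]
```

View pics/z_ground_t.png

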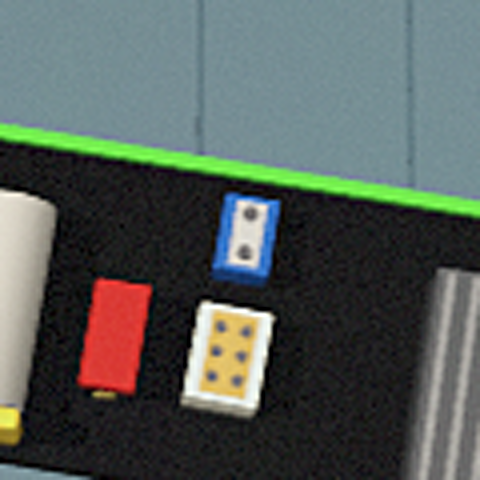

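Three parts lie as asked: blue (245,235) behind white (228,355), red (115,335) beside, all parallel. The fitted gap is about 19.5 mm. Now the control box.

Request:
play_rows --plan '[[[0.15,-0.2,2],-0.1,7],[[0.15,-0.2,4],-0.1,7],[[0.15,-0.2,5.5],-0.1,7],[[0.15,-0.2,5.5],-0.1,7],[[0.15,-0.2,5.5],-0.1,7]]'

```text
clock: 25.35
tcp_pos: [433.8, -378.2, 200.8]
orientation: [0.402, -3.116, -0.001]
contact_force: [-0.0, -0.2, 1.0]
width: 70.0
```

```bash
python3 go.py 433.7 -377.7 177 -165.2;python3 m3.py ctrl 433.7 -377.7 0 14.8 s
```

```text
to 433.7,-377.7,177.0 d cm [0.   0.05 2.38]  tw -0.11(q6 -0.97) tw -180.11(q6 -4.12) tw 179.89(q6 2.17)
  now [ 433.8 -378.2  200.8] psi -165.31 tilt [-3.e-04  4.e-04 -1.e+00] q [-0.83  0.37 -0.37  0.83  0.   -1.09] F [-0.  -0.2  1. ] w 70.0 t 25.35
ctrl s [ 433.6 -378.3] 14.4 cost 0.055 board frame [ -57.9 -378.8]
```

View pics/z_ctrl_s.png

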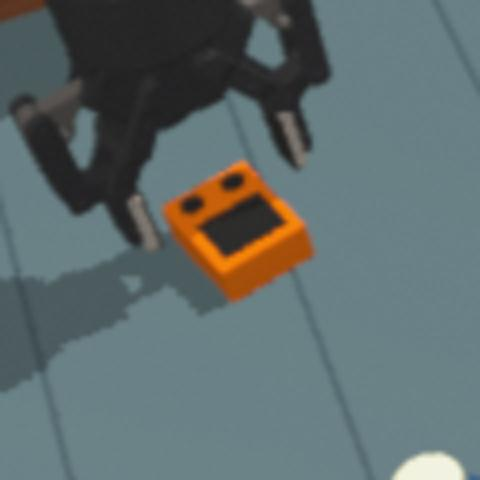

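The jaws flank the orange box (crop ~ (240,230)). I'll lower and grip.

Request:
play_rows --plan '[[[0,0,1.2],0,7],[[0,0,2.2],0,7],[[0,0,2.3],0,6],[[0,0,2.3],0,5],[[0,0,2.3],0,4.8]]'

```text
clock: 25.95
tcp_pos: [433.7, -378.4, 177.6]
orientation: [0.401, -3.116, -0.0]
contact_force: [-0.3, -0.1, -0.7]
width: 48.2
```

Request:
play_rows --plan '[[[0,0,0],0,3.5],[[0,0,0],0,3.5],[[0,0,0],0,3.5]]'

```text
clock: 26.25
tcp_pos: [433.9, -378.6, 178.1]
orientation: [-0.401, 3.115, -0.001]
contact_force: [0.1, 0.0, 1.5]
width: 45.1
```

```bash
python3 go.py 433.7 -377.7 300 -165.2
```

```text
to 433.7,-377.7,300.0 d cm [-1.000e-02  9.000e-02 -1.219e+01]  tw -0.13(q6 -0.97) tw -180.13(q6 -4.12) tw 179.87(q6 2.17)
  now [ 433.9 -378.6  178.1] psi -165.33 tilt [ 6.e-04 -7.e-04 -1.e+00] q [-0.83  0.4  -0.38  0.79 -0.   -1.09] F [0.1 0.  1.5] w 45.1 t 26.25
```

Request:
play_rows --plan '[[[0,0,-1],0,3.5],[[0,0,-4],0,3.5],[[0,0,-8],0,3.5],[[0,0,-11],0,3.5],[[0,0,-12],0,3.5]]'

```text
clock: 26.75
tcp_pos: [434.7, -379.5, 302.1]
orientation: [-0.401, 3.112, -0.009]
contact_force: [0.6, 0.3, -0.9]
width: 45.0
```

```bash
python3 go.py 525.8 -166.3 295 -9
```

```text
to 525.8,-166.3,295.0 d cm [-14.21  18.32   0.64]  tw 23.68(q6 -0.15) tw -156.32(q6 -3.29) tw 203.68(q6 2.99)
  now [ 434.7 -379.5  302.1] psi -165.32 tilt [ 0.0048 -0.0052 -1.    ] q [-0.83  0.26 -0.27  1.03  0.   -1.09] F [ 0.6  0.3 -0.9] w 45.0 t 26.75
```

Request:
play_rows --plan '[[[-2.2,3,0],4,3.5],[[-4.6,6,0],8,3.5],[[-7,9,0],12,3.5],[[-9.4,12,0.2],16,3.5],[[-11.8,15.2,0.5],20,3.5]]'

```text
clock: 27.25
tcp_pos: [509.4, -200.0, 292.0]
orientation: [-0.151, -3.137, -0.001]
contact_force: [0.7, -0.0, -1.4]
width: 44.5
```

Request:
play_rows --plan '[[[0,0,0],0,3.5],[[0,0,0],0,3.5]]'

```text
clock: 27.45
tcp_pos: [509.1, -200.4, 291.8]
orientation: [-0.142, -3.136, -0.001]
contact_force: [0.5, 0.1, -1.2]
width: 44.5
```

```bash
python3 go.py 525.8 -166.3 245 -9
```

```text
to 525.8,-166.3,245.0 d cm [-1.36  3.54  4.68]  tw 3.82(q6 -0.15) tw -176.18(q6 -3.29) tw 183.82(q6 2.99)
  now [ 509.1 -200.4  291.8] psi 174.82 tilt [-1.9e-03  5.0e-04 -1.0e+00] q [-0.49  0.23 -0.34  1.   -0.   -0.4 ] F [ 0.5  0.1 -1.2] w 44.5 t 27.45
```

Request:
play_rows --plan '[[[-0.7,1.8,0],2,3.5],[[-1.3,3.3,0.5],3.8,3.5],[[-1.35,3.55,2.5],3.8,3.5],[[-1.35,3.55,4.2],3.8,3.5],[[-1.35,3.55,4.6],3.8,3.5]]'

```text
clock: 27.95
tcp_pos: [524.6, -167.9, 244.5]
orientation: [-0.252, -3.127, -0.002]
contact_force: [-0.7, -0.7, -0.9]
width: 45.1
```

Request:
play_rows --plan '[[[0,0,0],0,3.5],[[0,0,0],0,3.5],[[0,0,0],0,3.5],[[0,0,0],0,3.5]]'

```text
clock: 28.35
tcp_pos: [526.5, -167.8, 247.6]
orientation: [0.25, 3.13, -0.001]
contact_force: [-0.4, 1.0, -1.2]
width: 44.6
```

```bash
python3 go.py 525.8 -166.3 231 -9
```

```text
to 525.8,-166.3,231.0 d cm [0.1  0.14 1.66]  tw -0.14(q6 -0.15) tw -180.14(q6 -3.29) tw 179.86(q6 2.99)
  now [ 526.5 -167.8  247.6] psi 170.86 tilt [ 1.6e-03 -8.0e-04 -1.0e+00] q [-0.43  0.28 -0.38  0.91 -0.   -0.27] F [-0.4  1.  -1.2] w 44.6 t 28.35
```

Request:
play_rows --plan '[[[0.05,0.1,1.0],-0.1,3.5],[[0.05,0.1,1.4],-0.1,3.5],[[0.05,0.1,1.5],-0.1,3.5],[[0.05,0.1,1.5],-0.1,3.5],[[0.05,0.1,1.5],-0.1,3.5]]'

```text
clock: 28.85
tcp_pos: [525.8, -166.3, 231.6]
orientation: [-0.247, -3.132, -0.0]
contact_force: [0.2, -1.1, -0.2]
width: 44.4
```

```bash
python3 go.py 525.8 -166.3 230 -9;python3 m3.py ctrl 525.8 -166.3 53 -9 s; python3 go.py 525.8 -166.3 230 -9
```

```text
to 525.8,-166.3,230.0 d cm [ 0.   -0.    0.16]  tw -0.02(q6 -0.15) tw -180.02(q6 -3.29) tw 179.98(q6 2.99)
  now [ 525.8 -166.3  231.6] psi 170.98 tilt [-1.e-04  1.e-04 -1.e+00] q [-0.42  0.3  -0.39  0.88  0.   -0.27] F [ 0.2 -1.1 -0.2] w 44.4 t 28.85
ctrl s [ 525.7 -166.5] -9.9 cost 0.047 board frame [-1.000e-01 -1.552e+02]
to 525.8,-166.3,230.0 d cm [0.01 0.   0.19]  tw -0.02(q6 -0.15) tw -180.02(q6 -3.29) tw 179.98(q6 2.99)
  now [ 525.9 -166.3  231.9] psi 170.98 tilt [ 3.e-04 -2.e-04 -1.e+00] q [-0.42  0.3  -0.39  0.88 -0.   -0.27] F [-0.4  0.2 -1.5] w 44.4 t 28.95
```

View pics/z_ctrl_s.png

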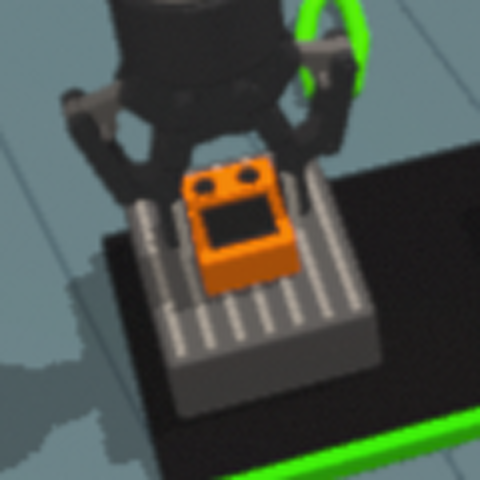

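The orange box (crop ~ (240,225)) is just over the amplifier's centre. I'll lower it and release.

Request:
play_rows --plan '[[[0,0,0.08],0,3.5],[[0,0,0.15],0,3.5],[[0,0,0.18],0,3.5]]'

```text
clock: 29.25
tcp_pos: [525.8, -166.3, 230.1]
orientation: [0.247, 3.132, -0.0]
contact_force: [-1.0, -0.5, 2.3]
width: 44.6
```

Request:
play_rows --plan '[[[0,0,0],0,5],[[0,0,0],0,5.5],[[0,0,0],0,6.5],[[0,0,0],0,6.5],[[0,0,-1],0,6.5]]'

```text
clock: 29.75
tcp_pos: [525.0, -165.9, 239.0]
orientation: [-0.247, -3.129, -0.002]
contact_force: [-0.0, -0.6, -0.0]
width: 64.7
```

Request:
play_rows --plan '[[[0,0,-3],0,6.5],[[0,0,-7],0,6.5],[[0,0,-11],0,7],[[0,0,-12],0,7]]'

```text
clock: 30.15
tcp_pos: [527.5, -167.1, 366.1]
orientation: [0.247, 3.123, -0.005]
contact_force: [0.4, -0.5, 1.1]
width: 70.3
```

```bash
python3 go.py 440 -330 350
```

```text
to 440.0,-330.0,350.0 d cm [  6.1  -17.46   1.59] 
  now [ 527.5 -167.1  366.1] psi 170.97 tilt [ 0.0091 -0.004  -1.    ] q [-0.42  0.17 -0.24  1.15  0.   -0.27] F [ 0.4 -0.5  1.1] w 70.3 t 30.15
```

Request:
play_rows --plan '[[[1.5,-4,0],0,7],[[3,-8,0],0,7],[[4.5,-13,0],0,7],[[6,-17,0],0,7],[[7,-20,0],0,7]]'

```text
clock: 30.65
tcp_pos: [423.7, -354.8, 360.0]
orientation: [-0.25, -3.131, 0.001]
contact_force: [1.1, 0.2, -0.3]
width: 70.2
```

Request:
play_rows --plan '[[[1,-4,0],0,7],[[2,-6,0],0,7],[[2,-6,0],0,7],[[2,-6,0],0,7]]'

```text
clock: 31.05
tcp_pos: [395.8, -408.9, 359.7]
orientation: [-0.249, -3.131, -0.002]
contact_force: [0.5, 0.9, 0.1]
width: 70.0
```

```bash
cat > fin.py <<'E'
import m3,ov
from h import *
for a in (("dist",550.3,-13.5,12,-9),("fuse",560,48.5,12,-9),("ground",618.5,-24.2,12,-9),("ctrl",525.8,-166.3,52,-9)): m3.meas(*a)
B=(550.0,-13.2,np.radians(-9))
L=lambda u,v:ov.loc(B,u,v)
ex=[box(*L(0,0),B[2],(-27,27),(-20,20),(12,42)),box(*L(0,62.5),B[2],(-30,30),(-15,15),(12,44)),box(*L(69,0),B[2],(-22,22),(-15,15),(12,40)),box(*L(0,-155),B[2],(-31,31),(-23,23),(52,76))]
ov.draw(B,"f",ex)
r=m3.t; cv2.imwrite("pics/top_f.png",r["image"])
E
python3 fin.py
```

```text
dist t [550.6 -13.5] -8.3 cost 0.088 board frame [ 0.6 -0.2]
dist s [548.3 -13.9] -10.4 cost 0.072 board frame [-1.6 -1. ]
fuse t [560.8  48.6] -11.0 cost 0.104 board frame [ 1.  62.7]
fuse s [559.6  48.3] -7.9 cost 0.06 board frame [-0.2 62.3]
ground t [618.5 -23.9] -7.7 cost 0.099 board frame [69.3  0.1]
ground s [619.  -25.1] -8.2 cost 0.074 board frame [70. -1.]
ctrl t [ 526.8 -166.4] -9.5 cost 0.043 board frame [   1.  -154.9]
ctrl s [ 526.3 -167.4] -8.1 cost 0.046 board frame [   0.8 -156. ]
```

View pics/ov_f_t.png

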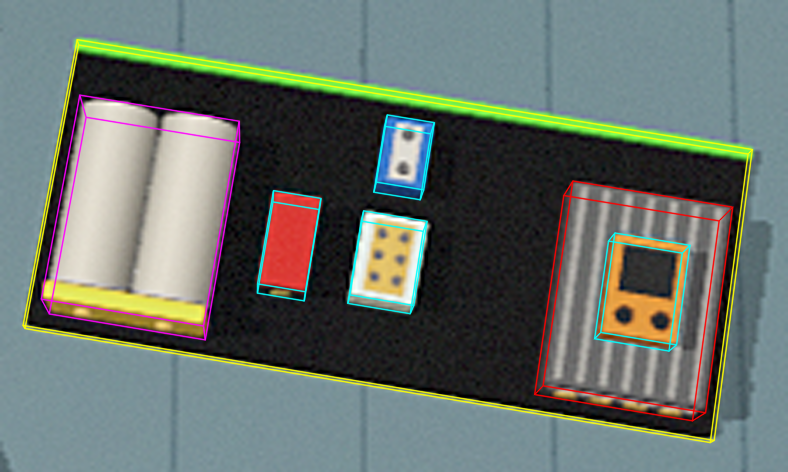

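View pics/ov_f_s.png

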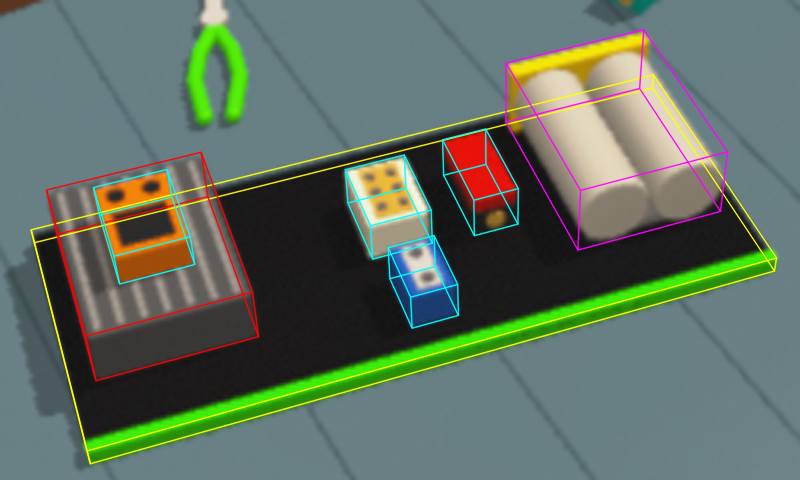

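View pics/top_f.png

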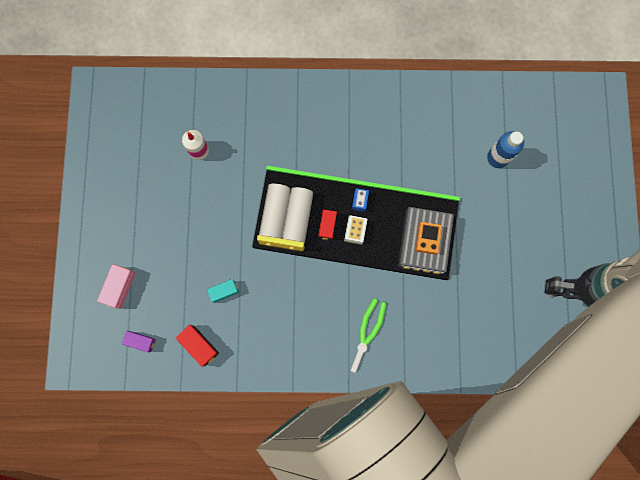

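The overlays match all four parts within about a pixel. The can, the glue and the look-alikes are where they were, and the arm is clear.

```bash
python3 -c "
from cell import finish_job,status
s=status.read_state();print(s['clock'],s['contact_force']);print(finish_job())"
```

```text
31.25 [ 0.72317913 -0.90830968 -0.43117694]
the job is handed in; nothing more can be done
None
```

All four parts are placed and released on the board in the order asked, and the job was handed in at 31 s. For the fuse holder I took the smaller of the two red-topped ones.

The last checks fitted each part in both camera pictures, in the board's frame (x, y in mm):

| Part | Target | Top camera | Scene camera |
|---|---|---|---|
| Distribution block | 0, 0 | 0.6, -0.2 | -1.6, -1.0 |
| Fuse holder | 0, 62.5 | 1.0, 62.7 | -0.2, 62.3 |
| Ground block | 69, 0 | 69.3, 0.1 | 70.0, -1.0 |
| Control box | 0, -155 | 1.0, -154.9 | 0.8, -156.0 |

- **Ground block gap:** the top view gives about 19.7 mm against the 20 mm asked. The scene view gives about 22.6 mm. I trust the top view, because the ground block partly hides the distribution block in the scene view.
- **Angles:** fitted angles were within about 2° of the board's -9°. The two cameras disagreed by up to 3° on the fuse holder (-11.0° and -7.9°), either side of that.
- **Bystanders:** in the last top view the spray can, glue bottle and look-alike fuse holders looked unmoved, judged by eye.
- **Forces:** the highest contact force in the readings after each move was about 7 N, at the fuse set-down.

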